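# Proof-pull pressed-in drawer knobs

## Robot

A 6-joint arm with a two-finger parallel gripper is mounted at the origin on the work surface. World frame = base frame: x ahead of the robot, y to its left, z up, the work surface at z = 0. Lengths are in m, angles in rad, forces in N, time in s.
With the tool pointing down it reaches from about 0.375 to 0.9 m from the base axis. Payload 3.1 kg.
Tool frame: the origin (TCP) lies midway between the tips of the shut fingers; the grasp point (between the pads) lies 19 mm behind it; z points along the fingers, y is the direction in which the jaws open and shut (so a half turn about z gives the same grasp; the last joint's range is limited). The gripper opens to 87 mm and grips with 3 to 60 N. Pads are 19 mm wide; open, the fingers measure 117 mm over their backs; the gripper's body (75 mm by 190 mm) begins 51 mm behind the grasp point.
Start: joints at [-1.502, 0.527, 1.433, -0, 1.181, -0.178], TCP at [0.153, -0.606, 0.223] pointing down, gripper open.
Joint ranges: [-3.08, 3.08], [-0.75, 2.2], [0.22, 2.44], [-1.43, 4.57], [0, 2.65], [-2.85, 2.85]. Speed limits (rad/s): [2.79, 2.79, 3.14, 3.14, 3.14, 3.14].

## Interface

Orientations are given as a unit quaternion [x, y, z, w].
In Python, from rig import robot gives the robot as it stands.
- The arm moves only by the tool move_arm, never from a script. Its argument "rows" is one flat list of numbers, 7 for each row, row after row: the shift along the world's x, y, z in mm, then the turn, a rotation vector about the world's x, y, z in rad, then the closure, from 0 (fully open) to 1 (shut). A call has 1 to 12 rows; each row shifts and turns the commanded pose from where the row before left it; what a row does not reach is not made up. A row lasts 1/10 s, in which the tool goes at most 50 mm and 8.59 degrees, less where a joint would pass 70% of its speed; a pose out of reach is approached as far as the arm can. A call with a gripper value outside its range is refused whole. The fingers move at their own pace and stop on an object; "grip_force" is the grip in N (left out, the last holds). Time passes only in rows, so rows that do not move let the fingers close. It gives the time, the measured TCP pose, the force and the opening at its end, in the units of the state.
- robot.get_obs(): the state, without advancing time (a new reading comes with each control period).
- robot.camera(name): name is "side" or "top" or "wrist"; returns a dict with "color" (384x512x3 uint8, red, green, blue), "z_map" (384x512 float32, m along the optical axis (not along the pixel's ray), 0 where there is no reading), "camera_matrix" (3x3 intrinsics, pixels), "R" (3x3) and "t" (3): a world point X has camera coordinates R X + t; the wrist camera has in their place "tool_from_camera" (4x4, takes a point from camera to tool coordinates, whose origin is the TCP and whose axes are the flange's). Camera axes: x right, y down, z forward; pixel columns grow to the right and rows downward; lengths in m; the calibration is good to about 2 mm. A picture is of the moment at which its call begins: read the wrist's pose just before it.
- robot.hand_in(): hands the job in, once; it reports no verdict.
Trained networks look in the newest picture that a camera, given by its name, has taken for a name from the list of things; names that differ only in an ending like _2 or _b are one class to them, and where a whole thing is asked for, a point or a joint stands for the part that bears it (a point fixed in the world has none). Each returns a list of dicts, best first, with "conf" (0 to 1); they miss things now and then, are a little off and sometimes report something else, mostly with a low value. They report only what shows in the picture. A call takes as long as a camera call. They do not tell look-alikes from the thing itself.
- robot.search_frame(camera, thing): "at" ([column, row] in pixels, amid what is visible of it).
- robot.spot_point(camera, thing): "at" ([column, row] in pixels: a listed point, or the origin of a listed thing).
The state is a dict: "time": time; "q": joint angles; "joint_velocities": joint speeds; "joint_torque": joint torques, N m; "position": TCP position; "tool_rot": TCP orientation; "ft_force": force on the tool from outside, world axes, zero at the start; "moment": the same for the moment, N m; "grip_width": finger opening in m.
Only numpy, scipy, OpenCV 4.12 (cv2) and the standard library are available. Lean on these libraries where they do the work, as an engineer would, in place of code of your own. Each camera call takes 0.05 s, during which the arm holds its last target.

## Task

Proof-test the sample knobs at the pull rig. Turn the dial the shorter way round until its pointer is over the red dot, press the white key and then the orange key, one at a time; then take the samples that are there in the order red, yellow, blue, black: slide each into the rig's nest under its lips, pull its knob steadily straight up until the orange pointer stands beside the green band, hold it there about a second (never pull it up to the red band), then slide it out and stand it in the grey tray. When all are standing in the tray, press the green key, and leave the other things on the bench where they are.

Things in the scene. Friction and masses are not known exactly. Their poses are not given: they have to be found in the camera images.
- rig: Pull rig: blue block fixed to the bench, 110 x 100 x 35 mm, origin under it; carries a sprung carriage with the nest. Its -x side is the loading side and faces the robot, turned by the rig's yaw. At its back an aluminium scale post, 72 mm high: green band low, then yellow, red on top. The nest's two lips end 22 mm above its floor; the flared guides' ends are 52 mm in front of its centre.
- nest (a point): Centre of the nest's floor, 42 mm above the bench with the carriage down; rises with it; axes as the rig's. Open only to -x. Inside 66 mm wide (y), back wall 33 mm behind this point (+x). Dark steel lips along both sides, undersides 16 mm above the floor, leave a 36 mm slot for the knob; a sample's base slides in under them with 4 mm spare height. Seated: its centre within 12 mm in plan.
- carriage (a joint): Rise of the carriage in m, 0 down, end stop 0.020. It lifts at about 3 N plus the sample's weight (about 1 N) and needs 1 N more per mm, so 10 mm takes about 14 N. Its orange pointer runs beside the scale: green band 0.007 to 0.014, red from 0.0165. Springs back by itself. A raised sample first takes up the spare height under the lips (4 mm), then lifts the carriage.
- red_mid (a point): Sample with the red knob: a white-faced base 60 x 60 x 12 mm with a red square knob, 24 x 24 mm and 48 mm tall, pressed into the middle of its top (whole sample 60 mm high, 0.08 to 0.15 kg). This point is at its centre, half-way up (30 mm above its underside); z up, x and y along the sides of base and knob. May be absent.
- yellow_mid (a point): Sample with the yellow knob: a white-faced base 60 x 60 x 12 mm with a yellow square knob, 24 x 24 mm and 48 mm tall, pressed into the middle of its top (whole sample 60 mm high, 0.08 to 0.15 kg). This point is at its centre, half-way up (30 mm above its underside); z up, x and y along the sides of base and knob. May be absent.
- blue_mid (a point): Sample with the blue knob: a white-faced base 60 x 60 x 12 mm with a blue square knob, 24 x 24 mm and 48 mm tall, pressed into the middle of its top (whole sample 60 mm high, 0.08 to 0.15 kg). This point is at its centre, half-way up (30 mm above its underside); z up, x and y along the sides of base and knob. May be absent.
- black_mid (a point): Sample with the black knob: a white-faced base 60 x 60 x 12 mm with a black square knob, 24 x 24 mm and 48 mm tall, pressed into the middle of its top (whole sample 60 mm high, 0.08 to 0.15 kg). This point is at its centre, half-way up (30 mm above its underside); z up, x and y along the sides of base and knob. May be absent.
- dial (a joint): Black dial on the left half (+y) of a grey control box fixed to the bench, 170 x 260 mm (x, y), 50 mm high. It turns endlessly with light friction and stays where it is left; rad, grows counter-clockwise seen from above; at 0 the yellow pointer points along the box's -x. Starts between -0.5 and 0.5.
- dial_grip (a point): On the dial's axis, in the upright bar by which it is turned: bar 50 mm long (along the pointer), 14 mm wide, its top 14 mm above this point, its foot 18 mm below it (on a round 52 mm disc); this point is 79 mm above the bench. Turns with the dial: its -x is the pointer's direction.
- dial_tip (a point): Tip of the yellow pointer, 46 mm from the dial's axis; it passes above the two dots.
- dot_red: Red dot, 14 mm across, flat on the box, 46 mm from the dial's axis and 110 degrees to one side of the dial's zero; which side varies. The pointer must end within 8 mm of it.
- dot_white: White dot, the same size, 110 degrees to the other side of the dial's zero, so the longer way to the red dot passes over it.
- key_white (a joint): Travel of the white key in m: 0 up, 0.006 fully down, springs back; counts as pressed beyond 0.004. Fully down takes 5 N.
- key_white_top (a point): Centre of the top of the white key: round, 28 mm across, in a black 44 mm collar; top 68 mm above the bench; pressed straight down. The three keys stand in a row along the box's x on its right half, 52 mm apart; which is where varies.
- key_orange (a joint): Travel of the orange key in m: 0 up, 0.006 fully down, springs back; counts as pressed beyond 0.004. Fully down takes 5 N.
- key_orange_top (a point): Centre of the top of the orange key: round, 28 mm across, in a black 44 mm collar; top 68 mm above the bench; pressed straight down. The three keys stand in a row along the box's x on its right half, 52 mm apart; which is where varies.
- key_green (a joint): Travel of the green key in m: 0 up, 0.006 fully down, springs back; counts as pressed beyond 0.004. Fully down takes 5 N.
- key_green_top (a point): Centre of the top of the green key: round, 28 mm across, in a black 44 mm collar; top 68 mm above the bench; pressed straight down. The three keys stand in a row along the box's x on its right half, 52 mm apart; which is where varies.
- tray_in (a point): Centre of the inner floor of the grey tray, fixed to the bench: inside 80 mm (x) by 340 mm (y), floor 5 mm above the bench, walls 22 mm high above the bench. Holds four samples in a row along y; a sample's centre must lie within 30 mm (x) and 150 mm (y) of this point.
- glue: Bystander, leave alone: white glue bottle, upright, 56 mm across and 150 mm tall.
- screws: Bystander, leave alone: amber glass jar with a steel lid, 60 mm across, 70 mm tall.
- wrench: Bystander, leave alone: steel wrench lying flat.
- driver: Bystander, leave alone: screwdriver with a red handle, lying.
- offcut: Bystander, leave alone: dark wooden offcut 140 x 50 x 20 mm.
Not all that is in view belongs to the job. Leave any pink or purple look-alike of the part that bears blue_mid alone.

How it is judged:
By the outcome, as a careful person would: the job done as asked, in the order asked, and still so for the second after the job is handed in, with the robot touching nothing.
Of knob_red, knob_yellow, knob_blue, knob_black only 3 to 4 are there at a start; the rules pass over those that are not, and their reading is None.
At some moment in a run one of knob_red, knob_yellow, knob_blue, knob_black may be knocked a few centimetres aside while the robot is not near it.
It also fails if it takes over 210 s, if anything falls off the work surface, if the arm or the gripper's body presses on something with over 40 N, if the wrist force passes 120 N, or if a joint passes its speed limit or range.

## Working session

There is one attempt and no reset: what is moved stays moved. The work goes in short steps, Python scripts to look and compute and a tool call to move; the robot and the scene stay as the last step left them, time stands still between calls to the robot, and variables do not carry over. Pictures are saved under pics/ and viewed, and the job is handed in when it is done.

Besides the shell and the picture viewer there is one more tool, called after ">>>" as name(argument=value, ...), one argument or row to a line, values as JSON. move_arm: Moves the arm, as the interface text tells. Its arguments: {"type":"object","properties":{"rows":{"type":"array","items":{"type":"number"}},"grip_force":{"type":"number"}},"required":["rows"]}

```bash
ls; mkdir -p pics; cat > h.py <<'E'
from rig import robot
import numpy as np, cv2, json
def snap(n,f):
    c=robot.camera(n); cv2.imwrite('pics/'+f,c['color'][:,:,::-1]); return c
def back(c,u,v,z=None):
    K=np.array(c['camera_matrix']);R=np.array(c['R']);t=np.array(c['t'])
    d=R.T@(np.linalg.inv(K)@np.array([u,v,1.])); o=-R.T@t
    return o,d
def atz(c,u,v,z):
    o,d=back(c,u,v); return o+d*(z-o[2])/d[2]
def atd(c,u,v,k=1):
    o,d=back(c,u,v); u=int(round(u));v=int(round(v))
    p=c['z_map'][v-k:v+k+1,u-k:u+k+1]; return o+d*np.median(p[p>0])
def wristcal(c,ob):
    from scipy.spatial.transform import Rotation as Ro
    T=np.eye(4);T[:3,:3]=Ro.from_quat(ob['tool_rot']).as_matrix();T[:3,3]=ob['position']
    M=np.linalg.inv(T@np.array(c['tool_from_camera'])); c['R']=M[:3,:3];c['t']=M[:3,3]; return c
E
python3 - <<'E'
from h import *
print(robot.get_obs())
names="rig nest red_mid yellow_mid blue_mid black_mid dial_grip dial_tip dot_red dot_white key_white_top key_orange_top key_green_top tray_in glue screws wrench driver offcut".split()
for n in ("top","side"):
    c=snap(n,n+'0.png'); print(n,np.round(-np.array(c['R']).T@c['t'],3))
    for k in names:
        r=robot.spot_point(n,k)
        print(k,[(np.round(x['at']).tolist(),round(x['conf'],2)) for x in r[:3]], [np.round(atd(c,*x['at']),3).tolist() for x in r[:2]])
E
```

```text
pics
{'time': 0.0, 'q': array([-1.50150151e+00,  5.28479558e-01,  1.43388492e+00, -2.67682897e-06,
        1.18138103e+00, -1.78498575e-01]), 'joint_velocities': array([ 0.00075098, -0.00027648, -0.00162631, -0.00123788, -0.00037385,
        0.00042802]), 'joint_torque': array([-9.69896359e-05, -4.40046251e+01, -1.76591706e+01,  6.32063462e-02,
        5.84405672e-02, -1.72386826e-04]), 'position': array([ 0.15326884, -0.60517238,  0.22156893]), 'tool_rot': array([ 9.92333979e-01,  1.23580397e-01,  5.75098599e-05, -1.07488927e-03]), 'ft_force': array([-0.00594302,  0.60562642, -0.61721879]), 'moment': array([-0.00869581, -0.01893033, -0.03402394]), 'grip_width': 0.08719890140691511}
top [0.287 0.028 1.219]
rig [] []
nest [([257.0, 189.0], 0.59)] [[0.566, 0.024, 0.043]]
red_mid [] []
yellow_mid [([202.0, 233.0], 0.94), ([165.0, 234.0], 0.46)] [[0.44, 0.2, 0.029], [0.441, 0.317, 0.013]]
blue_mid [([116.0, 264.0], 0.98), ([171.0, 281.0], 0.77), ([163.0, 236.0], 0.66)] [[0.352, 0.449, 0.059], [0.297, 0.286, 0.062]]
black_mid [([227.0, 237.0], 0.59)] [[0.419, 0.119, 0.06]]
dial_grip [([15
[... 1689 characters left out ...]
44, 0.092], [0.499, -0.3, 0.005]]
key_white_top [([194.0, 219.0], 0.42)] [[0.653, 0.216, 0.066]]
key_orange_top [([220.0, 224.0], 0.61)] [[0.574, 0.183, 0.052]]
key_green_top [([209.0, 219.0], 0.6), ([192.0, 260.0], 0.55)] [[0.608, 0.198, 0.071], [0.557, 0.364, 0.05]]
tray_in [([298.0, 176.0], 0.58)] [[0.505, -0.295, 0.005]]
glue [([240.0, 179.0], 0.89), ([201.0, 202.0], 0.57)] [[0.69, -0.149, 0.016], [0.746, 0.042, -0.001]]
screws [([328.0, 204.0], 0.87)] [[0.326, -0.138, 0.016]]
wrench [([264.0, 161.0], 0.48)] [[0.686, -0.345, 0.004]]
driver [([198.0, 204.0], 0.62)] [[0.751, 0.053, -0.001]]
offcut [([353.0, 178.0], 0.55), ([332.0, 205.0], 0.5)] [[0.203, 0.075, 0.266], [0.317, -0.15, 0.01]]
```

```bash
python3 - <<'E'
import cv2
a=cv2.imread('pics/top0.png')[110:310,90:420]; cv2.imwrite('pics/top0c.png',cv2.resize(a,None,fx=2.4,fy=2.4,interpolation=cv2.INTER_CUBIC))
a=cv2.imread('pics/side0.png')[130:350,130:400]; cv2.imwrite('pics/side0c.png',cv2.resize(a,None,fx=2.7,fy=2.7,interpolation=cv2.INTER_CUBIC))
E
```

```text
(no output)
```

View pics/top0c.png

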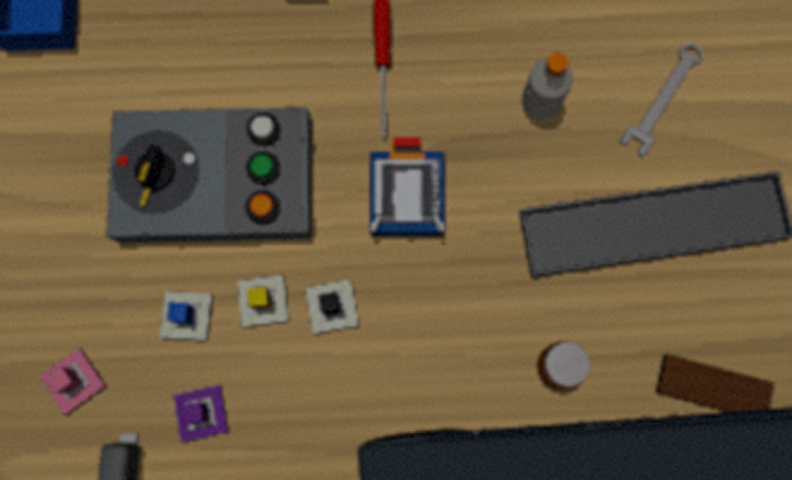

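View pics/side0c.png

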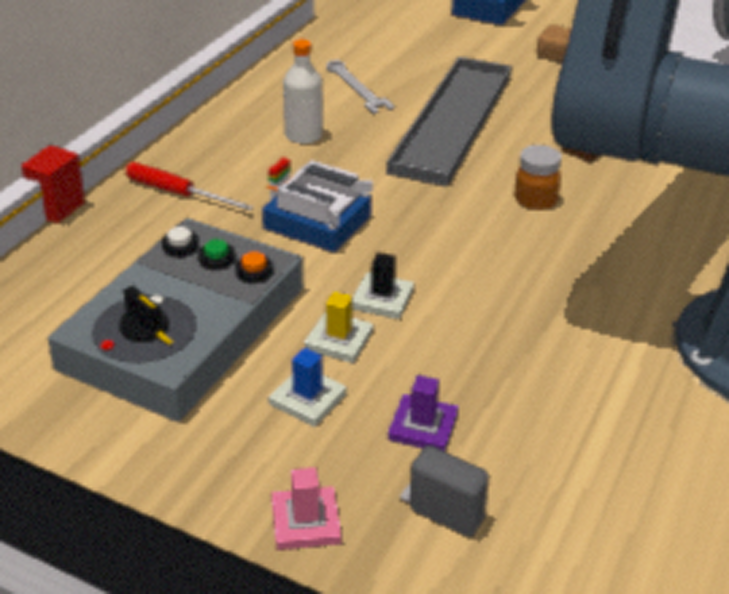

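The pictures show blue (crop-top 180,313), yellow (258,298) and black (330,305) with white bases. The look-alikes are pink (65,380) and purple (197,410). I see no red sample. The red dot is on the left of the dial (123,160), which is the clockwise side, and the white dot is at (189,158). I'll go look from the wrist.

>>> move_arm(
  rows=[22,30,6,0,0,0.149,0,22,30,6,0,0,0.149,0,22,30,6,0,0,0.149,0,22,30,6,0,0,0.149,0,22,30,6,0,0,0.149,0,22,30,6,0,0,0.149,0,22,30,6,0,0,0.149,0,22,30,6,0,0,0.149,0,22,30,6,0,0,0.149,0,22,30,6,0,0,0.149,0,22,30,6,0,0,0.149,0,22,30,6,0,0,0.149,0],
)

```text
time: 3.2
position: [0.4181, -0.2446, 0.295]
tool_rot: [0.523, 0.853, -0.0, 0.0]
ft_force: [0.3, 0.6, -0.1]
grip_width: 0.0872
```

>>> move_arm(
  rows=[7,43,4,0,0,0.067,0,7,43,4,0,0,0.067,0,7,43,4,0,0,0.067,0,7,43,4,0,0,0.067,0,7,43,4,0,0,0.067,0,7,43,4,0,0,0.067,0,7,43,4,0,0,0.067,0,7,43,4,0,0,0.067,0,7,43,4,0,0,0.067,0,7,43,4,0,0,0.067,0,7,43,4,0,0,0.067,0,0,0,0,0,0,0.06,0],
)

```text
time: 4.4
position: [0.495, 0.2321, 0.3391]
tool_rot: [0.15, 0.989, 0.002, 0.001]
ft_force: [0.3, -0.8, 0.5]
grip_width: 0.0871
```

```bash
python3 - <<'E'
from h import *
ob=robot.get_obs(); c=snap('wrist','w1.png'); wristcal(c,ob)
print(ob['time'],ob['position'],ob['tool_rot'],ob['q'])
print(c['camera_matrix'],c['tool_from_camera'])
cv2.imwrite('pics/w1c.png',cv2.resize(c['color'][:,:,::-1],None,fx=1.5,fy=1.5))
c=snap('top','top1.png')
E
```

```text
4.4 [0.49495589 0.2320743  0.33914974] [0.14971843 0.98872682 0.00162618 0.00101002] [ 0.23267896  0.30013229  1.47526783  0.00231161  1.36310403 -1.038023  ]
[[318.3035707    0.         258.05721328]
 [  0.         318.3035707  196.17918577]
 [  0.           0.           1.        ]] [[ 6.76929874e-04 -9.57668391e-01 -2.87872879e-01  7.87663965e-02]
 [ 9.99999173e-01  9.63035133e-04 -8.52247673e-04 -2.63855253e-05]
 [ 1.09340235e-03 -2.87872064e-01  9.57668251e-01 -1.61449088e-01]
 [ 0.00000000e+00  0.00000000e+00  0.00000000e+00  1.00000000e+00]]
```

View pics/w1c.png

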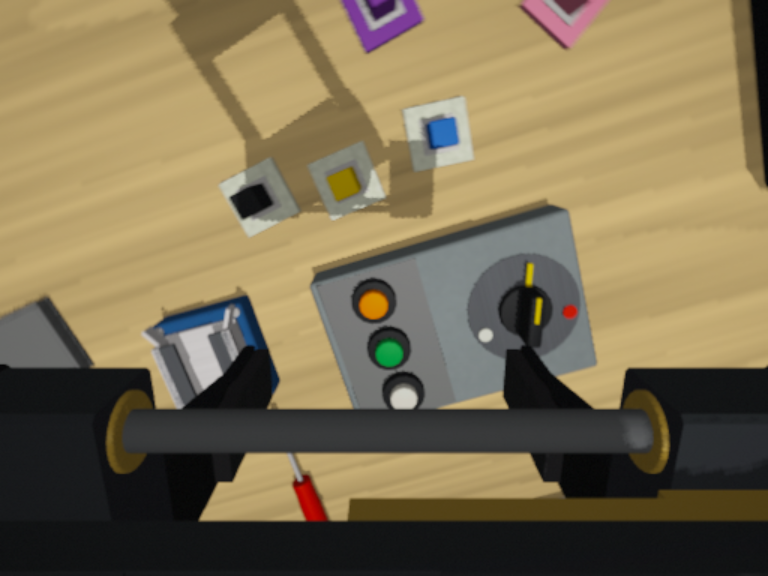

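View pics/top1.png

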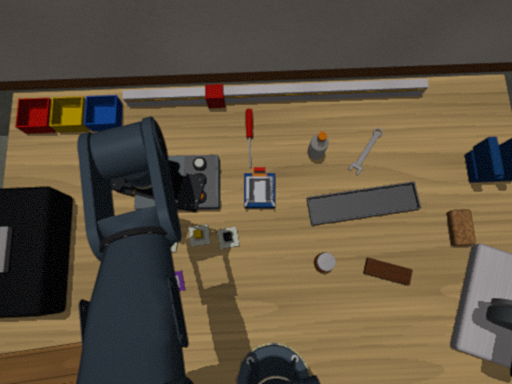

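The wrist view shows the orange, green and white keys at (373,303), (389,348) and (403,395). The dial bar is at (530,310), the red dot at (570,311) and the white dot at (485,335). The full top view has no red sample, so the order is yellow, blue, black. Next I'll measure.

```bash
cat >> h.py <<'E'
def blobs(c,lo,hi,amin=25,roi=None):
    hsv=cv2.cvtColor(c['color'],cv2.COLOR_RGB2HSV)
    m=cv2.inRange(hsv,np.array(lo),np.array(hi))
    if roi: 
        q=np.zeros_like(m);q[roi[1]:roi[3],roi[0]:roi[2]]=255;m&=q
    n,l,s,ce=cv2.connectedComponentsWithStats(m)
    return [(ce[i],s[i],l==i) for i in range(1,n) if s[i][4]>=amin]
def cloud(c,mask):
    v,u=np.nonzero(mask&(c['z_map']>0)); z=c['z_map'][v,u]
    K=np.array(c['camera_matrix']);P=np.stack([(u-K[0,2])/K[0,0]*z,(v-K[1,2])/K[1,1]*z,z],1)
    return (P-np.array(c['t']))@np.array(c['R'])
E
python3 - <<'E'
from h import *
ob=robot.get_obs(); c=snap('wrist','w2.png'); wristcal(c,ob)
for nm,lo,hi in [('orange',(8,150,120),(18,255,255)),('green',(50,120,60),(80,255,255)),('red',(0,170,110),(5,255,255)),('yellow',(22,150,80),(32,255,255)),('blue',(100,150,60),(125,255,255)),('white',(0,0,185),(180,40,255))]:
    for ce,s,m in blobs(c,lo,hi,20,(90,60,420,280)):
        P=cloud(c,m); 
        if len(P): print(nm,ce.round(1),s,'med',np.median(P,0).round(4),'zmax',np.percentile(P[:,2],95).round(4), 'atz.068',atz(c,*ce,.068).round(4)[:2],'atz.05',atz(c,*ce,.05).round(4)[:2])
for k in "dial_grip dial_tip dot_red dot_white key_white_top key_orange_top key_green_top yellow_mid blue_mid black_mid nest rig".split():
    r=robot.spot_point('wrist',k); print(k,[(np.round(x['at'],1).tolist(),round(x['conf'],2)) for x in r[:3]], [np.round(atd(c,*x['at']),4).tolist() for x in r[:2]])
E
```

```text
orange [251.4 204.4] [243 194  20  19 120] med [0.5522 0.1976 0.0707] zmax 0.0721 atz.068 [0.5515 0.1999] atz.05 [0.557  0.1977]
green [262.7 235.3] [253 226  20  19 297] med [0.6009 0.2015 0.071 ] zmax 0.0725 atz.068 [0.602 0.201] atz.05 [0.6096 0.1988]
red [383.6 208. ] [379 204  10   9  67] med [0.6207 0.3834 0.0521] zmax 0.0534 atz.068 [0.6136 0.3787] atz.05 [0.6217 0.3839]
yellow [232.9 122.2] [222 111  22  23 326] med [0.4353 0.2108 0.0592] zmax 0.0607 atz.068 [0.4351 0.2116] atz.05 [0.4357 0.2099]
yellow [356.4 183.6] [354 176   6  16  70] med [0.5704 0.352  0.0587] zmax 0.0598 atz.068 [0.5665 0.3494] atz.05 [0.5726 0.3535]
yellow [362.5 207.6] [360 199   6  18  79] med [0.5935 0.3444 0.0927] zmax 0.0939 atz.068 [0.6039 0.3501] atz.05 [0.6116 0.3541]
blue [298.7  88.5] [288  78  22  21 351] med [0.4204 0.307  0.0591] zmax 0.0606 atz.068 [0.4204 0.3059] atz.05 [0.4205 0.3082]
blue [143.8 213.3] [107 198  70  35 737] med [0.5203 0.0309 0.0335] zmax 0.0357 atz.068 [0.5178 0.0477] atz.05 [0.5219 0.0392]
blue [182.6 255. ] [181 245   6  18  68] med [0.609  0.0641 0.0331] zmax 0.339
[... 1409 characters left out ...]
9], 0.57), ([234.7, 124.4], 0.51)] [[0.62, 0.2918, 0.0525], [0.4389, 0.2122, 0.06]]
key_white_top [([272.1, 267.7], 0.51), ([262.1, 237.5], 0.17)] [[0.6554, 0.1992, 0.0716], [0.6037, 0.1995, 0.0713]]
key_orange_top [([257.9, 204.5], 0.71)] [[0.5532, 0.209, 0.0719]]
key_green_top [([264.8, 238.2], 0.81), ([253.9, 204.3], 0.58), ([358.2, 181.6], 0.28)] [[0.6058, 0.203, 0.0718], [0.5513, 0.2037, 0.0718]]
yellow_mid [([237.1, 122.5], 0.93)] [[0.4375, 0.216, 0.0594]]
blue_mid [([296.9, 89.1], 0.87)] [[0.4205, 0.3045, 0.0593]]
black_mid [([170.8, 132.9], 0.6)] [[0.4234, 0.1253, 0.0593]]
nest [([146.7, 240.6], 0.64)] [[0.5673, 0.0212, 0.0412]]
rig [([147.2, 232.1], 0.63)] [[0.5476, 0.0387, 0.0636]]
```

>>> move_arm(
  rows=[18,18,-36,0,0,-0.03,0,18,18,-36,0,0,0,0,18,18,-36,0,0,0,0,18,18,-36,0,0,0,0,18,18,-36,0,0,0,0,19,18,-36,0,0,0,0,0,0,0,0,0,0,0,0,0,0,0,0,0,0],
  grip_force=10,
)

```text
time: 5.95
position: [0.6025, 0.335, 0.1205]
tool_rot: [0.168, 0.986, -0.001, -0.002]
ft_force: [0.5, -0.6, 1.4]
grip_width: 0.0868
```

```bash
python3 - <<'E'
from h import *
ob=robot.get_obs(); c=snap('wrist','w3.png'); wristcal(c,ob); print(ob['position'],ob['tool_rot'])
for k in "dial_grip dial_tip dot_red".split():
    r=robot.spot_point('wrist',k); print(k,[(np.round(x['at'],1).tolist(),round(x['conf'],2)) for x in r[:3]], [np.round(atd(c,*x['at']),4).tolist() for x in r[:2]])
E
```

```text
[0.60247347 0.33496097 0.12051552] [ 0.1683548   0.98572447 -0.00104525 -0.00168531]
dial_grip [([269.6, 222.1], 0.73)] [[0.6003, 0.3433, 0.093]]
dial_tip [([264.1, 153.0], 0.78), ([267.4, 222.3], 0.38)] [[0.5627, 0.3531, 0.0586], [0.5999, 0.3419, 0.093]]
dot_red [([325.6, 210.7], 0.82), ([264.9, 221.5], 0.68)] [[0.6209, 0.3827, 0.0523], [0.5993, 0.3405, 0.092]]
```

View pics/w3.png

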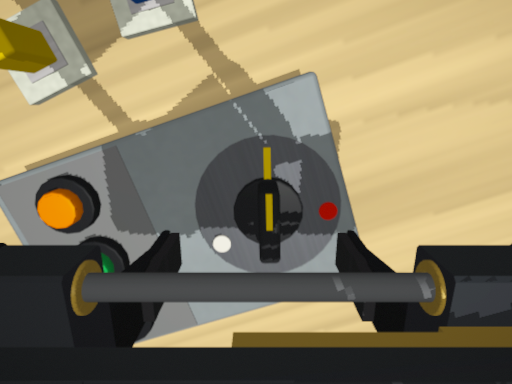

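The bar lies along the view, at columns 260 to 280, and is about 5 mm off centre. I'll shift and descend.

>>> move_arm(
  rows=[2,5,-14,0,0,0,0,0,0,-14,0,0,0,0,0,0,-14,0,0,0,0,0,0,-12,0,0,0,0,0,0,0,0,0,0,1,0,0,0,0,0,0,1,0,0,0,0,0,0,1,0,0,0,0,0,0,1,0,0,0,0,0,0,1,0,0,0,0,0,0,1,0,0,0,0,0,0,1],
  grip_force=12,
)

```text
time: 7.25
position: [0.6054, 0.3402, 0.0689]
tool_rot: [0.169, 0.986, 0.0, 0.0]
ft_force: [-0.1, -1.0, 1.3]
grip_width: 0.0391
```

>>> move_arm(
  rows=[0,0,-1,0,0,0,1,0,0,-1,0,0,0,1,0,0,0,0,0,0,1,0,0,0,0,0,0,1,0,0,0,0,0,0,1,0,0,0,0,0,0,1,0,0,0,0,0,0,1],
)

```text
time: 7.95
position: [0.6057, 0.3411, 0.0663]
tool_rot: [0.169, 0.986, 0.001, 0.0]
ft_force: [1.7, 5.7, -3.9]
grip_width: 0.0141
```

>>> move_arm(
  rows=[0,0,0,0,0,-0.13,1,0,0,0,0,0,-0.13,1,0,0,0,0,0,-0.13,1,0,0,0,0,0,-0.13,1,0,0,0,0,0,-0.13,1,0,0,0,0,0,-0.13,1,0,0,0,0,0,-0.13,1,0,0,0,0,0,-0.13,1,0,0,0,0,0,-0.13,1,0,0,0,0,0,-0.13,1,0,0,0,0,0,-0.13,1,0,0,0,0,0,-0.13,1],
)

```text
time: 9.15
position: [0.6041, 0.3403, 0.0663]
tool_rot: [0.815, 0.58, -0.001, -0.001]
ft_force: [-0.6, 2.1, -1.7]
grip_width: 0.0138
```

>>> move_arm(
  rows=[0,0,0,0,0,-0.04,1,0,0,0,0,0,0,1,0,0,0,0,0,0,1],
)

```text
time: 9.45
position: [0.6041, 0.3404, 0.0663]
tool_rot: [0.824, 0.566, -0.001, -0.001]
ft_force: [-1.6, 3.1, -1.3]
grip_width: 0.0136
```

```bash
python3 - <<'E'
from h import *
ob=robot.get_obs(); c=snap('wrist','w4.png'); wristcal(c,ob); print(ob['position'],ob['tool_rot'],ob['ft_force'],ob['moment'])
for k in "dial_tip dot_red".split():
    r=robot.spot_point('wrist',k); print(k,[(np.round(x['at'],1).tolist(),round(x['conf'],2)) for x in r[:3]], [np.round(atd(c,*x['at']),4).tolist() for x in r[:2]])
E
```

```text
[0.60412543 0.34035567 0.0663403 ] [ 8.24329164e-01  5.66109507e-01 -9.75791498e-04 -7.09202490e-04] [-1.57262946  3.0966707  -1.33810459] [ 0.68812743  0.2488416  -0.054447  ]
dial_tip [([257.6, 166.7], 0.67)] [[0.6204, 0.3821, 0.0587]]
dot_red [([257.6, 160.9], 0.8)] [[0.6215, 0.385, 0.0586]]
```

View pics/w4.png

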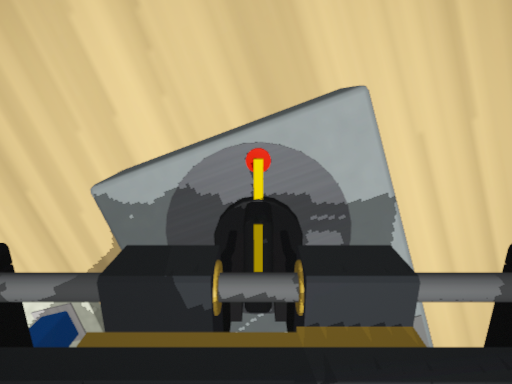

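The pointer lies right on the red dot (258,160). I'll release, rise and go to the white key.

>>> move_arm(
  rows=[0,0,0,0,0,0,0,0,0,0,0,0,0,0,0,0,0,0,0,0,0,0,0,20,0,0,0,0,0,0,40,0,0,0,1,12,-35,-8,0,0,0,1,12,-35,-8,0,0,0,1,12,-35,-8,0,0,0,1,12,-35,-8,0,0,0,1,0,0,0,0,0,0,1,0,0,0,0,0,0,1,0,0,0,0,0,0,1],
)

```text
time: 10.8
position: [0.6533, 0.2007, 0.0949]
tool_rot: [0.824, 0.566, 0.0, 0.0]
ft_force: [-0.8, -0.0, -1.2]
grip_width: 0.001
```

```bash
python3 - <<'E'
from h import *
ob=robot.get_obs(); c=snap('wrist','w5.png'); wristcal(c,ob); print(ob['position'],ob['tool_rot'],ob['ft_force'],ob['grip_width'])
for nm,lo,hi in [('orange',(8,150,120),(18,255,255)),('green',(50,120,60),(80,255,255)),('red',(0,170,110),(5,255,255)),('white',(0,0,185),(180,40,255))]:
    for ce,s,m in blobs(c,lo,hi,20):
        P=cloud(c,m); 
        if len(P): print(nm,ce.round(1),s,'med',np.median(P,0).round(4))
E
```

```text
[0.65330706 0.20072404 0.09490342] [8.24406549e-01 5.65998040e-01 2.42420302e-04 4.28896521e-05] [-0.77704728 -0.02888783 -1.16594015] 0.0010070073479742385
orange [113.3 265.4] [ 94 257  38  16 462] med [0.5565 0.2117 0.07  ]
green [185.5 239.5] [167 232  39  14 409] med [0.6091 0.2121 0.0693]
red [455.5 314.1] [ 421  302   74   31 1575] med [0.7774 0.0479 0.0227]
white [149.5 101. ] [138  90  24  23 429] med [0.6197 0.2979 0.0523]
white [ 27.4 254.7] [  9 237  41  35 781] med [0.4548 0.2277 0.0117]
white [406.2 327.2] [391 322  31  12 118] med [0.7368 0.0429 0.0152]
```

View pics/w5.png

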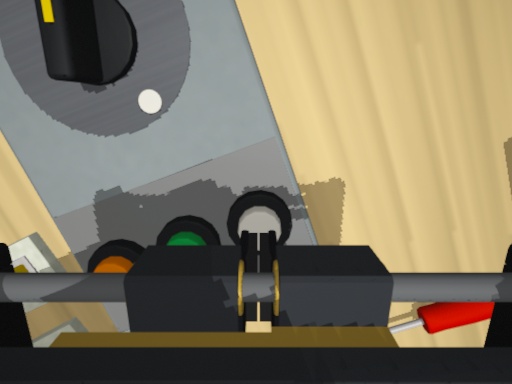

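>>> move_arm(
  rows=[0,0,-14,0,0,0,1,0,0,-8,0,0,0,1,0,0,-4,0,0,0,1,0,0,-3,0,0,0,1,0,0,-2,0,0,0,1,0,0,-2,0,0,0,1,0,0,0,0,0,0,1],
)

```text
time: 11.55
position: [0.6526, 0.2012, 0.0661]
tool_rot: [0.824, 0.566, -0.0, -0.001]
ft_force: [-8.1, 0.2, 23.2]
grip_width: 0.0005
```

```bash
python3 - <<'E'
from h import *
ob=robot.get_obs(); print(ob['position'],ob['ft_force'],ob['moment'])
c=snap('wrist','w6.png'); a=c['color'][150:350,150:400,::-1]; cv2.imwrite('pics/w6c.png',cv2.resize(a,None,fx=3,fy=3,interpolation=cv2.INTER_CUBIC))
c=snap('side','s6.png'); a=c['color'][130:350,130:400,::-1]; cv2.imwrite('pics/s6c.png',cv2.resize(a,None,fx=2.7,fy=2.7,interpolation=cv2.INTER_CUBIC))
print(robot.get_obs()['ft_force'])
E
```

```text
[0.65258415 0.20118737 0.06614066] [-8.13281021  0.24521302 23.20321403] [0.09605435 1.47517882 0.00513532]
[-7.96658033e+00  4.80789803e-03  2.29825465e+01]
```

View pics/w6c.png

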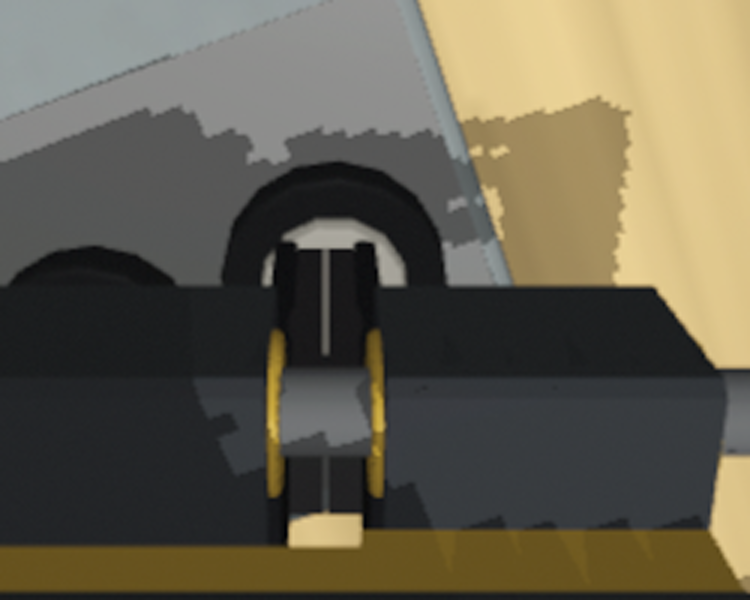

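View pics/s6c.png

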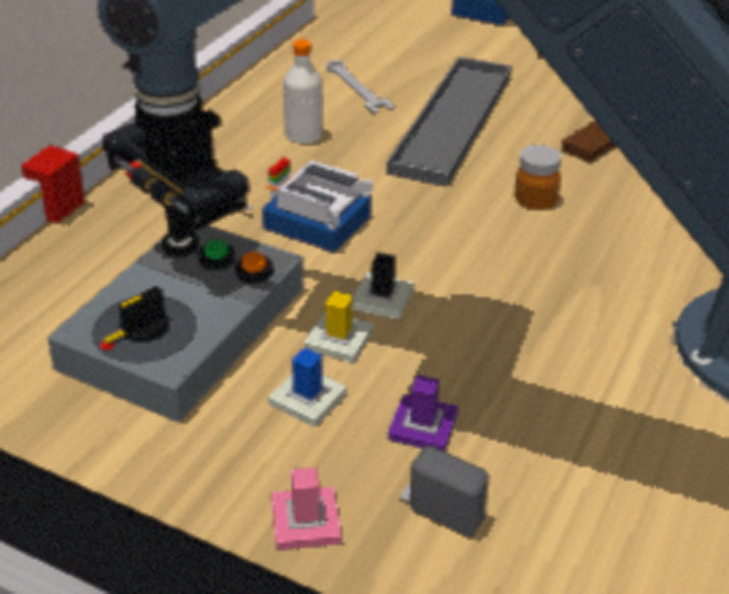

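```bash
python3 - <<'E'
from h import *
ob=robot.get_obs(); c=robot.camera('wrist'); wristcal(c,ob)
for u,v in [(281,238),(279,235),(242,238),(262,223),(258,225),(262,209),(262,206),(292,225),(230,225)]:
    print(u,v,c['color'][v,u],atd(c,u,v,0).round(4))
E
```

```text
281 238 [162 159 150] [0.6669 0.2015 0.0641]
279 235 [163 161 151] [0.6665 0.2039 0.0646]
242 238 [14 13 14] [0.6491 0.2141 0.076 ]
262 223 [103 101  95] [0.6597 0.2124 0.0605]
258 225 [145 143 134] [0.6577 0.2134 0.0641]
262 209 [27 27 27] [0.6626 0.2199 0.0597]
262 206 [17 17 19] [0.6629 0.2206 0.0566]
292 225 [21 21 22] [0.6751 0.2057 0.0617]
230 225 [21 21 21] [0.6423 0.2175 0.0598]
```

The white key's rim is down from 0.0705 to 0.064, so it is fully pressed. Orange is next.

>>> move_arm(
  rows=[0,0,36,0,0,0,1,-34,0,0,0,0,0,1,-34,-1,0,0,0,0,1,-33,0,0,0,0,0,1,0,0,-16,0,0,0,1,0,0,-8,0,0,0,1,0,0,-4,0,0,0,1,0,0,-3,0,0,0,1,0,0,-2,0,0,0,1,0,0,-1,0,0,0,1,0,0,0,0,0,0,1],
)

```text
time: 12.8
position: [0.5519, 0.1991, 0.0662]
tool_rot: [0.825, 0.566, -0.001, -0.0]
ft_force: [-7.9, -0.3, 19.6]
grip_width: 0.0006
```

```bash
python3 - <<'E'
from h import *
ob=robot.get_obs(); c=snap('wrist','w7.png'); wristcal(c,ob); print(ob['position'],ob['ft_force'])
for nm,lo,hi in [('orange',(8,150,60),(18,255,255)),('green',(50,120,60),(80,255,255)),('white',(0,0,140),(180,40,255))]:
    for ce,s,m in blobs(c,lo,hi,10):
        P=cloud(c,m); 
        if len(P): print(nm,ce.round(1),s,'med',np.median(P,0).round(4))
a=c['color'][150:350,150:400,::-1]; cv2.imwrite('pics/w7c.png',cv2.resize(a,None,fx=3,fy=3,interpolation=cv2.INTER_CUBIC))
E
```

```text
[0.5519132  0.19911264 0.06616288] [-7.91660007 -0.31776404 19.57450496]
orange [249.3 231.9] [229 219  45  45 711] med [0.5536 0.2106 0.0649]
orange [276.3 238.1] [275 233   3  12  24] med [0.5645 0.2019 0.0637]
green [343.6 213.9] [ 317  188   54   53 2245] med [0.6022 0.2038 0.0711]
white [299.7  99.8] [   98     0   394   272 47782] med [0.6018 0.2642 0.0496]
white [313.8  20.8] [299   5  30  33 763] med [0.6199 0.298  0.0522]
white [ 34.7 134.9] [   0   79   77  109 4310] med [0.4366 0.3017 0.0115]
white [443.4 182.6] [ 417  156   54   54 2202] med [0.6542 0.2018 0.0712]
white [100.7 233. ] [  54  205   93   56 2328] med [0.4405 0.2286 0.0115]
white [407.6 225.4] [392 209  42  36 662] med [0.6379 0.1732 0.0502]
white [305.2 238.3] [296 231  24  13 193] med [0.5785 0.1876 0.0502]
white [123.7 328.5] [114 324  16   8  78] med [0.4157 0.1466 0.0114]
white [464.1 334.8] [441 326  47  18 303] med [0.6704 0.0449 0.0146]
```

View pics/w7c.png

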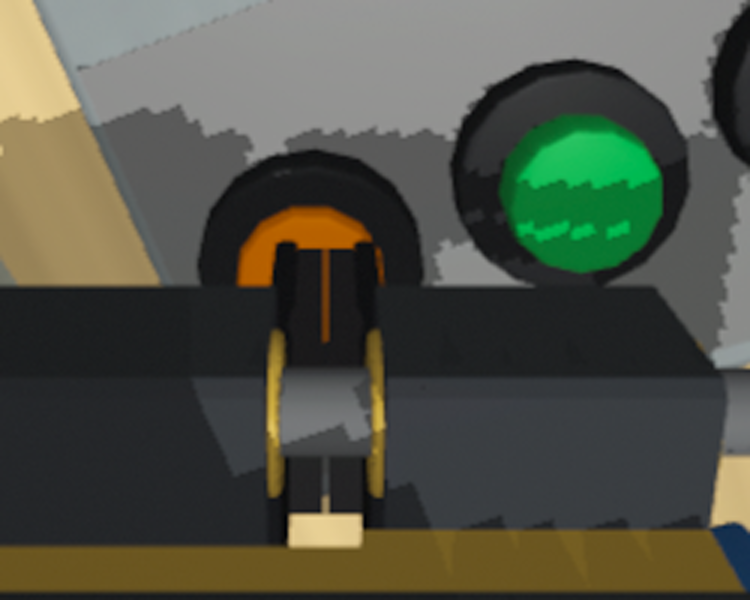

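Orange is also down (rim at 0.0645). I'll rise and turn to look at the rig and the samples.

>>> move_arm(
  rows=[0,0,40,0,0,0,0,-6,-8,22,0,0,0.149,0,-6,-8,22,0,0,0.149,0,-6,-8,22,0,0,0.149,0,-6,-8,22,0,0,0.149,0,-6,-8,22,0,0,0.149,0,-6,-8,22,0,0,0.149,0,-6,-8,22,0,0,0.149,0,-6,-8,22,0,0,0.149,0,-6,-8,22,0,0,0.149,0,-8,-7,22,0,0,0.149,0,0,0,10,0,0,0.149,0],
)

```text
time: 14.05
position: [0.4916, 0.1192, 0.3361]
tool_rot: [0.147, 0.989, 0.0, 0.003]
ft_force: [0.7, -0.0, 0.7]
grip_width: 0.0849
```

>>> move_arm(
  rows=[0,0,0,0,0,0.149,0,0,0,0,0,0,0.14,0,0,0,0,0,0,0,0,0,0,0,0,0,0,0],
)

```text
time: 14.45
position: [0.491, 0.1199, 0.3337]
tool_rot: [0.007, 1.0, -0.0, 0.0]
ft_force: [1.1, 0.4, 0.0]
grip_width: 0.087
```

```bash
cat >> h.py <<'E'
def wsee(f):
    ob=robot.get_obs(); c=snap('wrist',f); wristcal(c,ob); c['ob']=ob
    print('t',round(ob['time'],2),'pos',ob['position'].round(4),'quat',ob['tool_rot'].round(4),'theta',round(2*np.arctan2(ob['tool_rot'][1],ob['tool_rot'][0]),4))
    return c
def rect(P):
    r=cv2.minAreaRect((P[:,:2]*1000).astype(np.float32)); return [np.round(x,1) for x in (r[0],r[1],[r[2]])]
def knobs(c):
    """for samples: knob tops from depth (z .056-.064) and bases z .008-.0145"""
    P=cloud(c,c['z_map']>0); H,W=c['z_map'].shape
    Z=np.zeros((H,W,3)); v,u=np.nonzero(c['z_map']>0); Z[v,u]=P
    return Z
E
python3 - <<'E'
from h import *
c=wsee('w8.png'); Z=knobs(c)
hsv=cv2.cvtColor(c['color'],cv2.COLOR_RGB2HSV)
def comps(m,amin):
    n,l,s,ce=cv2.connectedComponentsWithStats(m.astype(np.uint8))
    for i in range(1,n):
        if s[i][4]>=amin: yield ce[i],l==i
print('knob tops')
for ce,m in comps((Z[...,2]>.055)&(Z[...,2]<.064)&(Z[...,0]<.5),100):
    print(ce.round(),rect(Z[m]),np.median(Z[m],0).round(4),np.median(hsv[m],0))
print('bases')
for ce,m in comps((Z[...,2]>.0075)&(Z[...,2]<.0150)&(Z[...,0]<.51),400):
    print(ce.round(),rect(Z[m]),m.sum(),np.median(Z[m],0).round(4),np.median(hsv[m],0))
cv2.imwrite('pics/w8c.png',cv2.resize(c['color'][:,:,::-1],None,fx=1.5,fy=1.5))
E
```

```text
t 14.45 pos [0.491  0.1199 0.3337] quat [ 7.e-03  1.e+00 -1.e-04  5.e-04] theta 3.1276
knob tops
[396.   5.] [array([302.5, 290.2]), array([12.6, 23.9]), array([7.8])] [0.3036 0.2881 0.0589] [141. 165. 144.]
[41. 45.] [array([ 341.6, -155.1]), array([22.5, 52.3]), array([72.5])] [ 0.3438 -0.1475  0.06  ] [13. 11. 71.]
[401. 105.] [array([421.2, 309.1]), array([25.2, 23.8]), array([83.8])] [0.4206 0.3085 0.059 ] [106. 215. 178.]
[258. 111.] [array([425.3, 120.2]), array([23.7, 23.8]), array([8.5])] [0.4254 0.1202 0.0593] [105.  13.  21.]
[325. 118.] [array([436.5, 209.8]), array([24.2, 24.1]), array([4.3])] [0.4358 0.2095 0.0592] [ 28. 255. 209.]
bases
[378.  21.] [array([303.4, 290.5]), array([47.5, 61.1]), array([8.5])] 1059 [0.3122 0.2794 0.0114] [141. 161. 148.]
[490.  45.] [array([343.7, 453.2]), array([60.6, 61. ]), array([34.9])] 1343 [0.3438 0.4432 0.0112] [170. 105. 196.]
[384. 104.] [array([421.3, 309.5]), array([60.9, 60. ]), array([83.8])] 1264 [0.4188 0.3006 0.0114] [ 35.  21. 198.]
[258. 109.] [array([425.3, 120.2]), array([60., 60.]), array([8.5])] 1385 [0.423  0.1204 0.0116] [ 34.  26. 134.]
[317. 116.] [array([436.4, 210. ]), array([60.1, 60.2]), array([5.4])] 1262 [0.4323 0.2046 0.0115] [ 34.  21. 199.]
```

View pics/w8c.png

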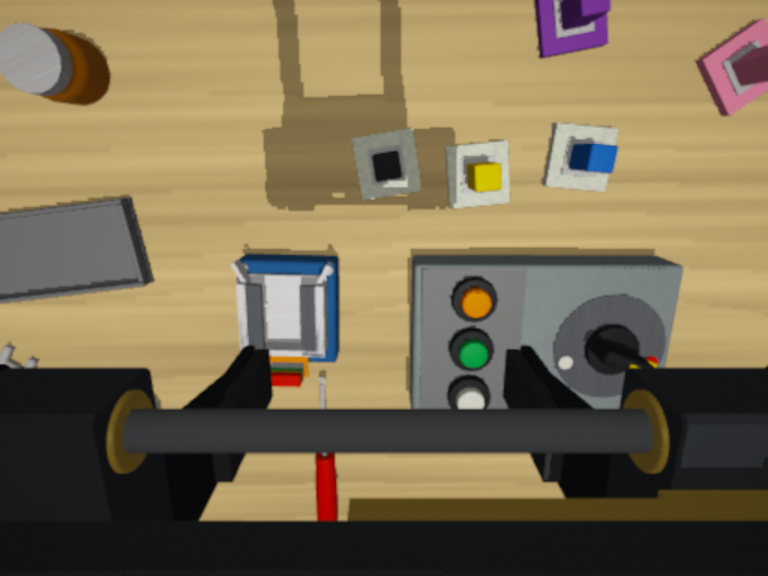

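I have clear fits: yellow (436,210) at 5°, blue (421,309) at −6°, black (425,120) at 8.5°, each with a 60×60 base. Now the rig and tray poses.

```bash
python3 - <<'E'
from h import *
c=wsee('w9.png'); Z=knobs(c)
roi=(Z[...,0]>.48)&(Z[...,0]<.68)&(Z[...,1]>-.06)&(Z[...,1]<.1)
def show(n,a,b,extra=True):
    m=roi&(Z[...,2]>a)&(Z[...,2]<b)&extra
    k,l,s,ce=cv2.connectedComponentsWithStats(m.astype(np.uint8))
    for i in range(1,k):
        if s[i][4]>40: q=l==i; print(n,ce[i].round(),s[i][4],rect(Z[q]),np.median(Z[q],0).round(4),np.median(c['color'][q],0))
show('rig35',.030,.038); show('floor',.0385,.0455); show('lips',.060,.068); show('mid',.0455,.060); show('high',.068,.14)
# lip inner edge lines
m=roi&(Z[...,2]>.060)&(Z[...,2]<.068)
print(np.percentile(Z[m][:,2],[5,50,95]))
cv2.imwrite('pics/w9c.png',cv2.resize(c['color'][150:270,140:240,::-1],None,fx=6,fy=5,interpolation=cv2.INTER_CUBIC))
for k in ('nest','rig'):
    print([(np.round(x['at']).tolist(),atd(c,*x['at']).round(4),x['conf']) for x in robot.spot_point('wrist',k)])
E
```

```text
t 14.5 pos [0.4908 0.12   0.3336] quat [ 6.7e-03  1.0e+00 -0.0e+00  3.0e-04] theta 3.1282
rig35 [189. 178.] 530 [array([521.6,  16. ]), array([86.7, 13.8]), array([87.9])] [0.5211 0.0175 0.0342] [ 33.  87. 133.]
rig35 [220. 212.] 468 [array([570.8,  52. ]), array([ 28.5, 107.8]), array([87.4])] [0.574  0.0615 0.0341] [ 32.  85. 131.]
floor [188. 204.] 1246 [array([562.6,  13.4]), array([73.1, 73.4]), array([84.8])] [0.5575 0.013  0.0415] [208. 206. 205.]
floor [192. 243.] 43 [array([622.2,  14.9]), array([32.4,  1.5]), array([88.8])] [0.6221 0.0155 0.0422] [103. 100. 100.]
lips [167. 210.] 692 [array([563.6, -12.7]), array([23.4, 66.1]), array([87.9])] [ 0.5615 -0.012   0.0635] [88. 90. 93.]
lips [206. 216.] 867 [array([568.4,  31.2]), array([53.4, 72.8]), array([87.2])] [0.5721 0.045  0.0634] [127. 129. 128.]
lips [192. 249.] 60 [array([621.5,  19.9]), array([31.3, 11. ]), array([67.])] [0.6212 0.019  0.0639] [95.  45.5  2. ]
mid [160. 182.] 102 [array([523.5, -20.8]), array([26.1, 10. ]), array([38.6])] [ 0.5214 -0.0203  0.0568] [111. 109. 108.]
mid [216. 196.] 115 [array([559.1,  55. ]), array([12. , 90.7]), array([84.1])] [0.5339 0.058  0.0557] [ 94.  95. 104.]
mid [188. 231.] 91 [array([597.8,  13.5]), array([37.3,  1.6]), array([87.6])] [0.5979 0.0133 0.053 ] [103. 101. 100.]
mid [194. 243.] 208 [array([621.7,  17.3]), array([38.1, 22.5]), array([85.9])] [0.6194 0.0216 0.0485] [193. 122.  25.]
high [191. 254.] 160 [array([626.7,  18.5]), array([28.3, 13. ]), array([87.4])] [0.6261 0.0193 0.0715] [194.  17.   0.]
[0.06183448 0.06342581 0.06485257]
[([189.0, 206.0], array([0.5623, 0.0141, 0.041 ]), 0.7)]
[([193.0, 199.0], array([0.552 , 0.0216, 0.0419]), 0.63), ([322.0, 202.0], array([0.549 , 0.2076, 0.0717]), 0.18)]
```

View pics/w9c.png

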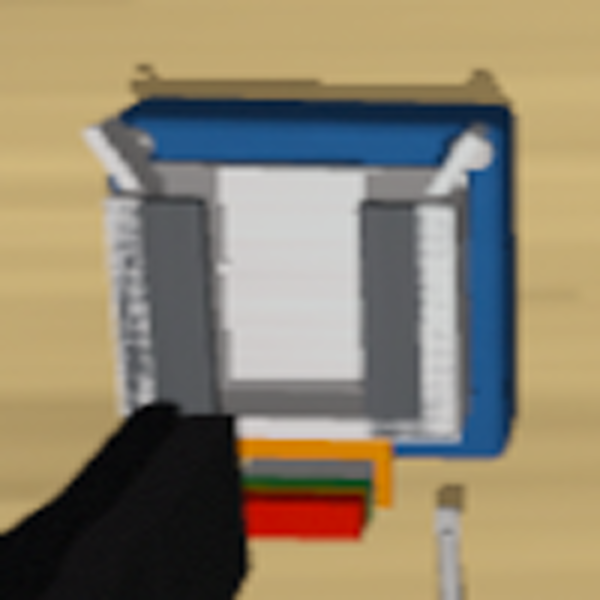

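```bash
cat > rigfit.py <<'E'
from h import *
def rigfit(c,yaw=-0.040):
    Z=knobs(c)
    roi=(Z[...,0]>.48)&(Z[...,0]<.68)&(Z[...,1]>-.06)&(Z[...,1]<.1)
    col=c['color'].astype(int)
    R=np.array([[np.cos(yaw),np.sin(yaw)],[-np.sin(yaw),np.cos(yaw)]])
    m=roi&(Z[...,2]>.061)&(Z[...,2]<.066)&(Z[...,0]>.535)&(Z[...,0]<.59)
    q=(Z[m][:,:2])@R.T; d=col[m].sum(1)
    mid=(.563,.0165)@R.T
    for nm,s in (('L',q[:,1]<mid[1]),('R',q[:,1]>mid[1])):
        # edge vs x in bins
        e=[]
        for a in np.arange(.537,.588,.006):
            b=s&(q[:,0]>=a)&(q[:,0]<a+.006)
            if b.sum()>5: e.append((a+.003,np.percentile(q[b,1],97 if nm=='L' else 3)))
        e=np.array(e); p=np.polyfit(e[:,0],e[:,1],1); print(nm,'slope',p[0].round(3),'inner y(rig frame)',e[:,1].mean().round(4),np.round(e[:,1],4))
        s_=e[:,1].mean(); 
        if nm=='L': l=s_
        else: r=s_
    yc=(l+r)/2; print('slot',r-l)
    m=roi&(Z[...,2]>.046)&(Z[...,2]<.058)&(Z[...,0]>.59)&(Z[...,0]<.603)
    qb=Z[m][:,:2]@R.T; xb=np.median(qb[:,0]); print('back',xb,np.percentile(qb[:,0],[10,90]))
    cen=R.T@np.array([xb-.033,yc]); print('nest',cen.round(4)); return cen
if __name__=='__main__':
    c=wsee('w10.png'); rigfit(c)
    P=cloud(c,c['z_map']>0); 
E
python3 rigfit.py
python3 - <<'E'
from h import *
# tray from top
c=snap('top','top2.png')
Z=knobs(c)
for a,b in ((.012,.03),(.002,.009)):
    m=(Z[...,2]>a)&(Z[...,2]<b)&(Z[...,0]>.42)&(Z[...,0]<.62)&(Z[...,1]<-.08)&(Z[...,1]>-.56)
    k,l,s,ce=cv2.connectedComponentsWithStats(m.astype(np.uint8))
    for i in range(1,k):
        if s[i][4]>100: q=l==i; print(s[i],rect(Z[q]),np.median(Z[q],0).round(4))
E
```

```text
t 14.65 pos [0.4905 0.1201 0.3335] quat [ 0.006  1.    -0.    -0.   ] theta 3.1296
L slope -0.003 inner y(rig frame) 0.021 [0.0212 0.0212 0.0211 0.0205 0.0204 0.0212 0.0212 0.021  0.0209]
R slope 0.023 inner y(rig frame) 0.0583 [0.0584 0.0581 0.058  0.0581 0.0578 0.0575 0.0586 0.0588 0.0598]
slot 0.037373999047651756
back 0.5969810629323804 [0.59634598 0.59750212]
nest [0.5651 0.0171]
[307 181 114  44 547] [array([ 515.2, -310.4]), array([ 90.6, 351.1]), array([6.2])] [ 0.5208 -0.3189  0.021 ]
[ 309  184  109   39 2184] [array([ 517.1, -312.3]), array([ 79.3, 339.6]), array([6.1])] [ 0.5171 -0.313   0.0053]
```

Nest is at (565, 17) mm with yaw −0.04. Tray centre is at (517, −312) with yaw +0.106. Now to grasp yellow.

>>> move_arm(
  rows=[-9,15,-36,0,0,0.05,0,-9,15,-36,0,0,0.05,0,-9,15,-36,0,0,0,0,-9,15,-36,0,0,0,0,-9,15,-36,0,0,0,0,-9,15,-36,0,0,0,0,0,0,-17,0,0,0,0,0,0,0,0,0,0,0],
  grip_force=45,
)

```text
time: 15.55
position: [0.4344, 0.2101, 0.0983]
tool_rot: [-0.045, 0.999, -0.001, -0.003]
ft_force: [-0.2, 0.3, -0.4]
grip_width: 0.0869
```

```bash
python3 - <<'E'
from h import *
c=wsee('w11.png'); Z=knobs(c)
m=(Z[...,2]>.055)&(Z[...,2]<.064)&(abs(Z[...,0]-.436)<.03)&(abs(Z[...,1]-.21)<.03)
print(m.sum(),rect(Z[m]),Z[m].mean(0))
E
```

```text
t 15.55 pos [0.4344 0.2101 0.0983] quat [-4.49e-02  9.99e-01 -5.00e-04 -2.80e-03] theta 3.2314
1181 [array([435.6, 210.1]), array([23.8, 23.8]), array([4.5])] [0.43495883 0.20990733 0.0590419 ]
```

View pics/w11.png

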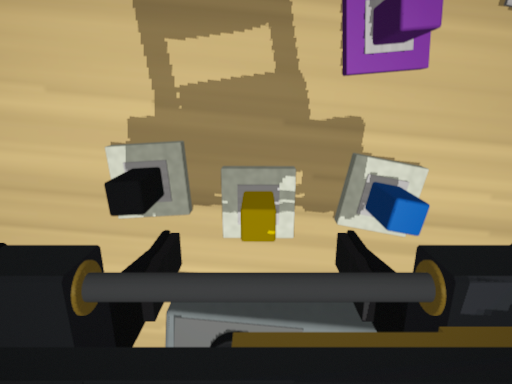

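The yellow knob is centred between the fingers at column 258. I'll descend and grip.

>>> move_arm(
  rows=[1,0,-25,0,0,0,0,0,0,-20,0,0,0,0,0,0,-15,0,0,0,0,0,0,-7,0,0,0,0,0,0,0,0,0,0,1,0,0,0,0,0,0,1,0,0,0,0,0,0,1,0,0,0,0,0,0,1,0,0,0,0,0,0,1,0,0,0,0,0,0,1,0,0,0,0,0,0,1,0,0,0,0,0,0,1],
)

```text
time: 16.8
position: [0.4373, 0.2101, 0.0336]
tool_rot: [-0.045, 0.999, -0.0, -0.0]
ft_force: [-0.1, 0.2, 0.8]
grip_width: 0.0307
```

>>> move_arm(
  rows=[0,0,0,0,0,0,1,0,0,0,0,0,0,1],
)

```text
time: 17.0
position: [0.4373, 0.2101, 0.0335]
tool_rot: [-0.045, 0.999, -0.0, -0.0]
ft_force: [0.8, 0.5, -0.1]
grip_width: 0.0236
```

Gripped (23.6 mm). I'll lift it over to the front of the nest, aligned with the rig.

>>> move_arm(
  rows=[0,0,20,0,0,0,1,0,0,45,0,0,0,1,0,0,22,0,0,0,1,8,-47,0,0,0,-0.032,1,8,-47,0,0,0,-0.032,1,8,-47,0,0,0,-0.033,1,8,-47,0,0,0,-0.033,1,0,0,-22,0,0,0,1,0,0,-15,0,0,0,1,0,0,-5,0,0,0,1,0,0,0,0,0,0,1],
)

```text
time: 18.1
position: [0.4686, 0.0223, 0.0779]
tool_rot: [0.02, 1.0, 0.0, -0.001]
ft_force: [0.2, -0.2, -0.3]
grip_width: 0.0234
```

```bash
python3 - <<'E'
from h import *
from rigfit import rigfit
c=wsee('w12.png'); 
Z=knobs(c)
print(robot.get_obs()['ft_force'],robot.get_obs()['grip_width'])
p=c['ob']['position']
m=(abs(Z[...,0]-p[0])<.035)&(abs(Z[...,1]-p[1])<.035)&(Z[...,2]>.045)&(Z[...,2]<.064)
print(m.sum(),rect(Z[m]),np.median(Z[m],0).round(4))
c=snap('side','s12.png'); a=c['color'][130:350,130:400,::-1]; cv2.imwrite('pics/s12c.png',cv2.resize(a,None,fx=2.7,fy=2.7,interpolation=cv2.INTER_CUBIC))
E
```

```text
t 18.1 pos [0.4686 0.0223 0.0779] quat [ 2.040e-02  9.998e-01  2.000e-04 -1.100e-03] theta 3.1008
[-1.20626358 -0.35719778 -0.63826009] 0.023368552241842075
4655 [array([459.6,  22.6]), array([60.2, 44.8]), array([87.7])] [0.4499 0.0232 0.0559]
```

View pics/w12.png

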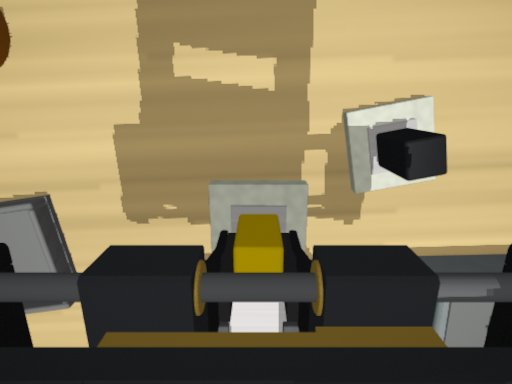

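View pics/s12c.png

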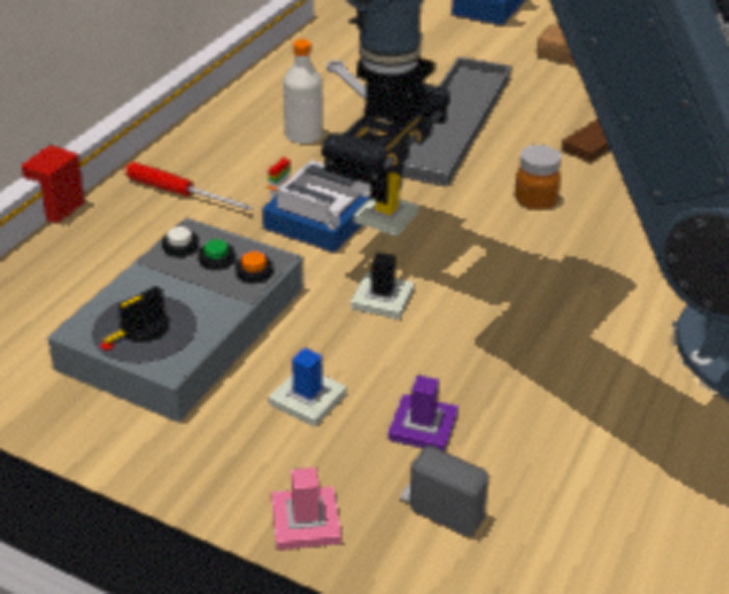

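>>> move_arm(
  rows=[0,-1.5,-1,0,0,0,1,12,-0.5,0,0,0,0,1,12,-0.5,0,0,0,0,1,12,-0.5,0,0,0,0,1,12,-0.5,0,0,0,0,1,0,0,0,0,0,0,1],
)

```text
time: 18.8
position: [0.5207, 0.0181, 0.0778]
tool_rot: [0.02, 1.0, -0.0, 0.002]
ft_force: [0.8, -1.2, -0.8]
grip_width: 0.0239
```

>>> move_arm(
  rows=[8,-0.3,-0.7,0,0,0,1,8,-0.3,0,0,0,0,1,8,-0.3,0,0,0,0,1,8,-0.3,0,0,0,0,1,8,-0.3,0,0,0,0,1,3,0,0,0,0,0,1,0,0,0,0,0,0,1],
)

```text
time: 19.5
position: [0.5609, 0.0171, 0.0768]
tool_rot: [0.02, 1.0, -0.0, 0.0]
ft_force: [0.3, 0.2, -1.4]
grip_width: 0.024
```

```bash
python3 - <<'E'
from h import *
c=wsee('w13.png'); print(c['ob']['ft_force'],c['ob']['grip_width'])
c=snap('side','s13.png'); a=c['color'][180:250,210:290,::-1]; cv2.imwrite('pics/s13c.png',cv2.resize(a,None,fx=8,fy=8,interpolation=cv2.INTER_CUBIC))
E
```

```text
t 19.5 pos [0.5609 0.0171 0.0768] quat [ 2.040e-02  9.998e-01 -0.000e+00  2.000e-04] theta 3.1008
[ 0.31989303  0.21492267 -1.40422258] 0.023981112781699888
```

View pics/w13.png

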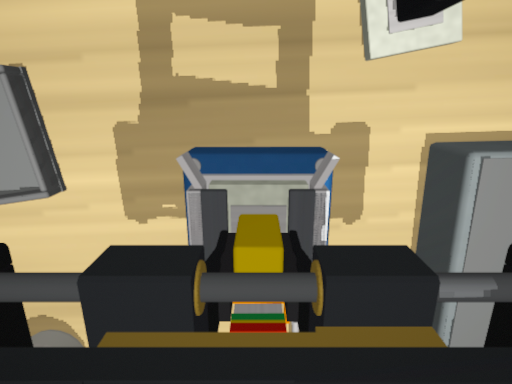

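View pics/s13c.png

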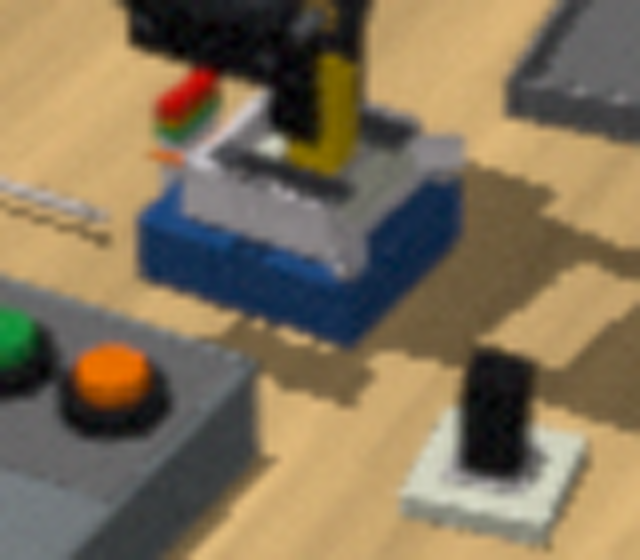

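The base is under the lips, and the scale shows between the fingers. I'll nudge it in 2 mm and pull slowly.

>>> move_arm(
  rows=[2,0,0,0,0,0,1,0,0,2,0,0,0,1,0,0,2,0,0,0,1,0,0,2,0,0,0,1,0,0,2,0,0,0,1,0,0,2,0,0,0,1,0,0,0,0,0,0,1],
)

```text
time: 20.3
position: [0.5621, 0.0172, 0.0864]
tool_rot: [0.02, 1.0, 0.0, -0.0]
ft_force: [2.4, -0.7, -10.2]
grip_width: 0.0237
```

```bash
python3 - <<'E'
from h import *
c=wsee('w14.png'); print(c['ob']['ft_force'],c['ob']['grip_width'])
cv2.imwrite('pics/w14c.png',cv2.resize(c['color'][280:340,200:320,::-1],None,fx=6,fy=6,interpolation=cv2.INTER_CUBIC))
c=snap('side','s14.png'); a=c['color'][180:250,210:290,::-1]; cv2.imwrite('pics/s14c.png',cv2.resize(a,None,fx=8,fy=8,interpolation=cv2.INTER_CUBIC))
E
```

```text
t 20.3 pos [0.5621 0.0172 0.0864] quat [ 2.040e-02  9.998e-01  0.000e+00 -3.000e-04] theta 3.1009
[  2.37814792  -0.65712449 -10.19822893] 0.023700100144677546
```

View pics/s14c.png

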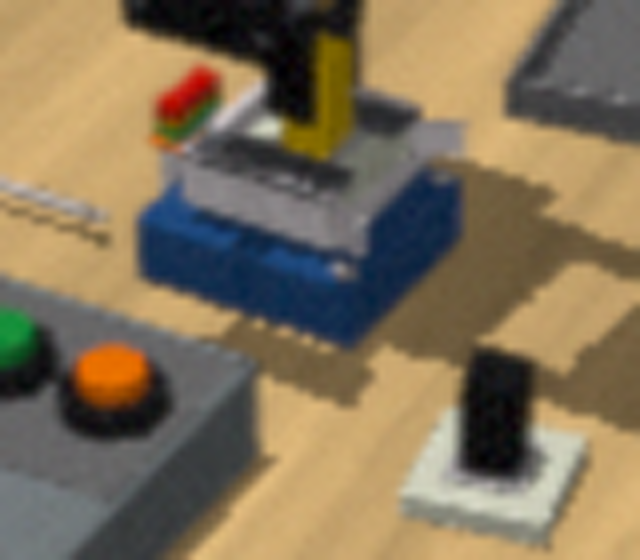

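View pics/w14c.png

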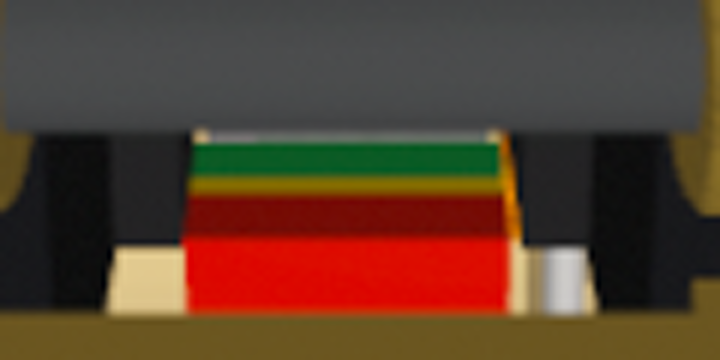

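About 6.5 mm, and the pointer is just under the green band. Going 4 mm higher, then hold.

>>> move_arm(
  rows=[0,0,2,0,0,0,1,0,0,2,0,0,0,1,0,0,0,0,0,0,1,0,0,0,0,0,0,1,0,0,0,0,0,0,1],
)

```text
time: 20.9
position: [0.5621, 0.0171, 0.0906]
tool_rot: [0.02, 1.0, 0.0, -0.0]
ft_force: [1.9, 0.2, -14.7]
grip_width: 0.0238
```

```bash
python3 - <<'E'
from h import *
c=wsee('w15.png'); print(c['ob']['ft_force'],c['ob']['grip_width'])
c=snap('side','s15.png'); a=c['color'][180:250,210:290,::-1]; cv2.imwrite('pics/s15c.png',cv2.resize(a,None,fx=8,fy=8,interpolation=cv2.INTER_CUBIC))
E
```

```text
t 20.9 pos [0.5621 0.0171 0.0906] quat [ 2.040e-02  9.998e-01  0.000e+00 -3.000e-04] theta 3.1008
[  1.87358666   0.19218748 -14.70779395] 0.023849535679430225
```

View pics/s15c.png

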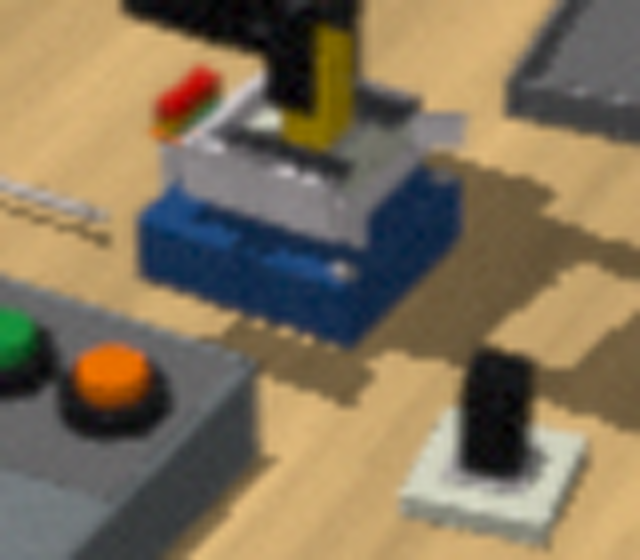

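Force is 14.7 N, rise about 10.5 mm, and the pointer is level with the green band. I'll hold, then lower.

>>> move_arm(
  rows=[0,0,0,0,0,0,1,0,0,0,0,0,0,1,0,0,0,0,0,0,1,0,0,0,0,0,0,1,0,0,0,0,0,0,1,0,0,0,0,0,0,1,0,0,0,0,0,0,1,0,0,0,0,0,0,1,0,0,0,0,0,0,1],
)

```text
time: 21.9
position: [0.5621, 0.0172, 0.0908]
tool_rot: [0.02, 1.0, 0.0, -0.0]
ft_force: [1.4, 0.3, -14.5]
grip_width: 0.0236
```

>>> move_arm(
  rows=[0,0,-4,0,0,0,1,0,0,-4,0,0,0,1,0,0,-4,0,0,0,1,0,0,-2,0,0,0,1,0,0,0,0,0,0,1],
)

```text
time: 22.4
position: [0.5636, 0.0169, 0.0778]
tool_rot: [0.02, 1.0, -0.0, 0.001]
ft_force: [-0.0, -0.4, -0.7]
grip_width: 0.0237
```

>>> move_arm(
  rows=[-12,0.5,-0.5,0,0,0,1,-12,0.5,0,0,0,0,1,-12,0.5,0,0,0,0,1,-12,0.5,0,0,0,0,1,-12,0.5,0,0,0,0,1,-12,0.5,0,0,0,0,1,-12,0.5,0,0,0,0,1,-14,0.5,0,0,0,0,1,0,0,25,0,0,0,1],
)

```text
time: 23.3
position: [0.4591, 0.0219, 0.0995]
tool_rot: [0.021, 1.0, 0.001, -0.005]
ft_force: [0.4, 0.3, -0.8]
grip_width: 0.0233
```

>>> move_arm(
  rows=[7,-48,0,0,0,0.016,1,7,-48,0,0,0,0.016,1,7,-48,0,0,0,0.016,1,7,-48,0,0,0,0.016,1,7,-48,0,0,0,0.016,1,7,-48,0,0,0,0.016,1,7,-48,0,0,0,0.016,1,7,-48,0,0,0,0.016,1,7,-46,0,0,0,0.018,1,0,0,0,0,0,0,1,0,0,0,0,0,0,1],
)

```text
time: 24.4
position: [0.5264, -0.4095, 0.1008]
tool_rot: [-0.051, 0.999, 0.001, -0.0]
ft_force: [-0.0, 0.5, -1.7]
grip_width: 0.0239
```

```bash
python3 - <<'E'
from h import *
c=wsee('w16.png'); Z=knobs(c); print(c['ob']['ft_force'],c['ob']['grip_width'])
for a,b in ((.0155,.028),(.001,.009),(.055,.1)):
  m=(Z[...,2]>a)&(Z[...,2]<b)
  k,l,s,ce=cv2.connectedComponentsWithStats(m.astype(np.uint8))
  for i in range(1,k):
    if s[i][4]>300: q=l==i; print(a,ce[i].round(),s[i][4],rect(Z[q]),np.median(Z[q],0).round(4))
E
```

```text
t 24.4 pos [ 0.5264 -0.4095  0.1008] quat [-5.140e-02  9.987e-01  5.000e-04 -2.000e-04] theta 3.2445
[-0.00496443  0.52975895 -1.7439008 ] 0.023899809299838558
0.0155 [42. 60.] 1393 [array([ 440. , -571.2]), array([ 8.4, 83.2]), array([84.6])] [ 0.4364 -0.5709  0.0218]
0.0155 [301. 161.] 3238 [array([ 516.1, -351.1]), array([ 80.5, 269.8]), array([6.3])] [ 0.4824 -0.3904  0.0209]
0.0155 [461. 251.] 702 [array([ 550.9, -236.1]), array([ 5.2, 84.1]), array([6.3])] [ 0.5503 -0.2365  0.0205]
0.001 [54. 57.] 324 [array([ 436.4, -572. ]), array([ 3.4, 83.3]), array([89.6])] [ 0.4323 -0.5714  0.007 ]
0.001 [365. 196.] 23791 [array([ 520.9, -333.4]), array([ 79. , 295.1]), array([6.2])] [ 0.513  -0.3082  0.0043]
0.055 [259. 206.] 5061 [array([ 517.6, -410.4]), array([45.3, 60.2]), array([5.8])] [ 0.5085 -0.4118  0.0787]
```

View pics/w16.png

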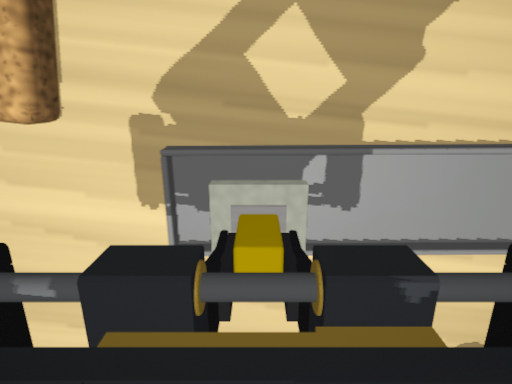

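>>> move_arm(
  rows=[2,0,-25,0,0,0,1,0,0,-20,0,0,0,1,0,0,-10,0,0,0,1,0,0,-6,0,0,0,1,0,0,-1,0,0,0,1,0,0,0,0,0,0,1],
)

```text
time: 25.05
position: [0.5297, -0.4088, 0.04]
tool_rot: [-0.053, 0.999, -0.0, 0.0]
ft_force: [-0.8, -0.2, 0.2]
grip_width: 0.0236
```

>>> move_arm(
  rows=[0,0,-1.3,0,0,0,1,0,0,0,0,0,0,1,0,0,0,0,0,0,0.3,0,0,0,0,0,0,0.3,0,0,0,0,0,0,0.3,0,0,0,0,0,0,0.3,0,0,30,0,0,0,0.3,0,0,45,0,0,0,0,0,0,45,0,0,0,0],
)

```text
time: 25.95
position: [0.5288, -0.4084, 0.1584]
tool_rot: [-0.053, 0.999, 0.001, -0.001]
ft_force: [0.2, -0.9, -0.2]
grip_width: 0.0695
```

```bash
python3 - <<'E'
from h import *
c=wsee('w17.png'); print(c['ob']['ft_force'],c['ob']['grip_width'])
E
```

```text
t 25.95 pos [ 0.5288 -0.4084  0.1584] quat [-5.260e-02  9.986e-01  9.000e-04 -8.000e-04] theta 3.2468
[ 0.20799603 -0.91561168 -0.19191187] 0.06945939824048225
```

View pics/w17.png

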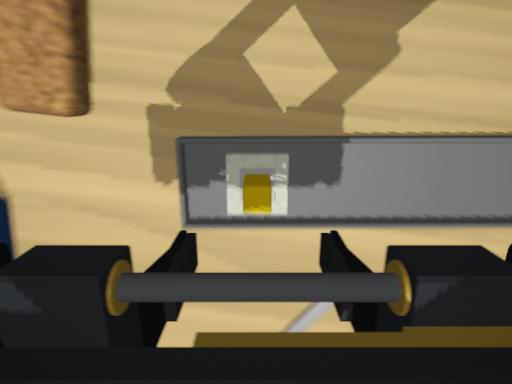

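>>> move_arm(
  rows=[-8,48,8,0,0,-0.02,0,-8,48,8,0,0,-0.02,0,-8,48,8,0,0,-0.02,0,-8,48,8,0,0,-0.02,0,-8,48,8,0,0,-0.02,0,-8,48,8,0,0,0,0,-8,48,8,0,0,0,0,-8,48,8,0,0,0,0,-8,48,8,0,0,0,0,0,48,8,0,0,0,0,0,48,8,0,0,0,0,0,48,8,0,0,0,0],
)

```text
time: 27.2
position: [0.457, 0.169, 0.2547]
tool_rot: [-0.003, 1.0, 0.0, 0.001]
ft_force: [0.7, -0.4, 0.1]
grip_width: 0.0872
```

Yellow stands flat in the tray at (258,188). I'll re-measure the remaining samples.

```bash
cat > samp.py <<'E'
import sys
from h import *
c=wsee(sys.argv[1]); Z=knobs(c)
hsv=cv2.cvtColor(c['color'],cv2.COLOR_RGB2HSV)
for a,b,n in ((.055,.064,'knob'),(.0075,.015,'base')):
    m=(Z[...,2]>a)&(Z[...,2]<b)&(Z[...,0]<.51)
    k,l,s,ce=cv2.connectedComponentsWithStats(m.astype(np.uint8))
    for i in range(1,k):
        if s[i][4]>150: q=l==i; print(n,ce[i].round(),s[i][4],rect(Z[q]),np.median(Z[q][:,2]).round(4),np.median(hsv[q],0))
E
python3 samp.py w18.png
```

```text
t 27.2 pos [0.457  0.169  0.2547] quat [-2.6e-03  1.0e+00  0.0e+00  6.0e-04] theta 3.1467
knob [379.  16.] 654 [array([296.8, 289.4]), array([24.1, 24. ]), array([9.2])] 0.0591 [141. 165. 137.]
knob [384. 141.] 475 [array([421.2, 309.5]), array([24., 24.]), array([84.8])] 0.059 [106. 213. 170.]
knob [215. 144.] 464 [array([425.2, 120.3]), array([23.8, 24. ]), array([8.8])] 0.0593 [45. 27. 21.]
base [359.  31.] 1919 [array([296.6, 289.3]), array([60.5, 60.2]), array([9.8])] 0.0115 [141. 148. 148.]
base [489.  72.] 1670 [array([344.4, 452.1]), array([60.7, 58.3]), array([34.1])] 0.0113 [171. 105. 181.]
base [367. 135.] 1619 [array([421.4, 309.8]), array([60.7, 60.1]), array([84.1])] 0.0114 [ 34.  22. 193.]
base [221. 137.] 1698 [array([425.3, 120.3]), array([60. , 60.1]), array([8.6])] 0.0116 [ 33.  26. 132.]
base [ 24. 180.] 184 [array([ 481.5, -138.4]), array([56. ,  3.3]), array([7.3])] 0.0111 [30.  4. 56.]
```

View pics/w18.png

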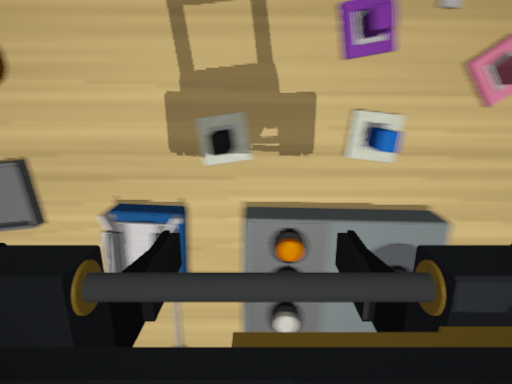

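Blue (384,141) has not moved: (421, 309.6), −5.7°. The purple and pink look-alikes stay put.

>>> move_arm(
  rows=[-7,28,-30,0,0,-0.05,0,-7,28,-30,0,0,-0.055,0,-7,28,-30,0,0,0,0,-7,28,-30,0,0,0,0,-7,28,-30,0,0,0,0,0,0,0,0,0,0,0],
)

```text
time: 27.85
position: [0.4191, 0.3083, 0.1005]
tool_rot: [0.048, 0.999, -0.001, -0.003]
ft_force: [-0.2, 0.0, 0.3]
grip_width: 0.087
```

```bash
python3 samp.py w19.png
```

```text
t 27.85 pos [0.4191 0.3083 0.1005] quat [ 0.0481  0.9988 -0.0014 -0.0033] theta 3.0454
knob [207.  27.] 1902 [array([296.6, 289.7]), array([24.5, 24.1]), array([9.3])] 0.0592 [141. 160. 154.]
knob [485.  82.] 1776 [array([343.1, 453.5]), array([24.3, 25.3]), array([35.6])] 0.059 [170. 103. 206.]
knob [261. 223.] 1161 [array([420.9, 310. ]), array([23.9, 24. ]), array([83.8])] 0.0592 [107. 230. 119.]
base [220.  48.] 4753 [array([296.7, 289.6]), array([60.2, 60.2]), array([9.6])] 0.0115 [141. 157. 122.]
base [431.  84.] 4356 [array([343.2, 453.9]), array([60.6, 61.4]), array([35.])] 0.0114 [170.  97. 207.]
base [261. 195.] 3481 [array([421.3, 309.9]), array([60. , 60.5]), array([84.1])] 0.0115 [ 34.  24. 141.]
base [ 44. 214.] 2568 [array([422.5, 120.4]), array([54.6, 61.1]), array([8.4])] 0.0117 [ 35.  22. 193.]
```

View pics/w19.png

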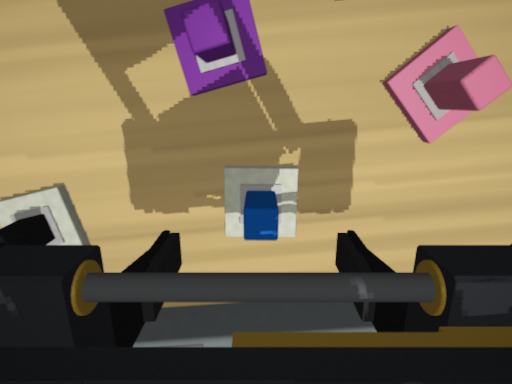

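>>> move_arm(
  rows=[1,1,-25,0,0,0,0,0,0,-20,0,0,0,0,0,0,-15,0,0,0,0,0,0,-8,0,0,0,0,0,0,0,0,0,0,1,0,0,0,0,0,0,1,0,0,0,0,0,0,1,0,0,0,0,0,0,1,0,0,0,0,0,0,1,0,0,0,0,0,0,1,0,0,0,0,0,0,1,0,0,0,0,0,0,1],
)

```text
time: 29.1
position: [0.4233, 0.3082, 0.0361]
tool_rot: [0.05, 0.999, -0.0, -0.0]
ft_force: [1.0, -0.3, -0.3]
grip_width: 0.0308
```

>>> move_arm(
  rows=[0,0,0,0,0,0,1,0,0,0,0,0,0,1,0,0,0,0,0,0,1],
)

```text
time: 29.4
position: [0.4233, 0.3082, 0.036]
tool_rot: [0.05, 0.999, 0.0, 0.0]
ft_force: [-0.0, 0.6, 0.4]
grip_width: 0.0238
```

>>> move_arm(
  rows=[0,0,20,0,0,0,1,0,0,45,0,0,0,1,0,0,22,0,0,0,1,8,-48,0,0,0,0.01,1,8,-48,0,0,0,0.01,1,8,-48,0,0,0,0.01,1,8,-48,0,0,0,0.01,1,8,-48,0,0,0,0.01,1,8,-48,0,0,0,0.01,1,0,0,-24,0,0,0,1,0,0,-16,0,0,0,1,0,0,-3,0,0,0,1],
)

```text
time: 30.6
position: [0.4698, 0.0196, 0.0785]
tool_rot: [0.021, 1.0, 0.0, -0.002]
ft_force: [-0.1, 0.2, -1.3]
grip_width: 0.0236
```

```bash
cat > held.py <<'E'
import sys
from h import *
c=wsee(sys.argv[1]); Z=knobs(c); p=c['ob']['position']
print(c['ob']['ft_force'].round(2),c['ob']['grip_width'])
m=(abs(Z[...,0]-p[0])<.04)&(abs(Z[...,1]-p[1])<.035)&(Z[...,2]>.045)&(Z[...,2]<.064)
print(m.sum(),rect(Z[m]),np.median(Z[m],0).round(4))
E
python3 held.py w20.png
```

```text
t 30.6 pos [0.4698 0.0196 0.0785] quat [ 2.070e-02  9.998e-01  3.000e-04 -2.100e-03] theta 3.1001
[-0.06  0.19 -1.3 ] 0.023600517366752973
4688 [array([460.4,  19.9]), array([60.2, 46.8]), array([88.])] [0.4506 0.0205 0.0541]
```

View pics/w20.png

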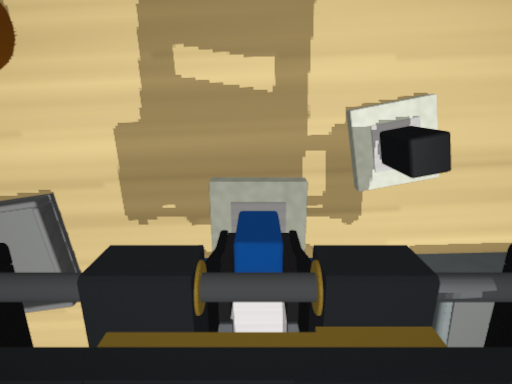

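>>> move_arm(
  rows=[0,0.8,0.8,0,0,0,1,12,-0.5,0,0,0,0,1,12,-0.5,0,0,0,0,1,12,-0.5,0,0,0,0,1,12,-0.5,0,0,0,0,1,0,0,0,0,0,0,1],
)

```text
time: 31.25
position: [0.5227, 0.0185, 0.0813]
tool_rot: [0.02, 1.0, -0.0, 0.002]
ft_force: [0.2, 0.3, -1.5]
grip_width: 0.0238
```

>>> move_arm(
  rows=[0,0,-1.6,0,0,0,1,8,-0.3,0,0,0,0,1,8,-0.3,0,0,0,0,1,8,-0.3,0,0,0,0,1,8,-0.3,0,0,0,0,1,8,-0.3,0,0,0,0,1,2,0,0,0,0,0,1,0,0,0,0,0,0,1],
)

```text
time: 32.05
position: [0.5617, 0.0174, 0.0792]
tool_rot: [0.02, 1.0, -0.0, 0.0]
ft_force: [0.1, -0.2, -0.5]
grip_width: 0.0234
```

```bash
python3 held.py w21.png; python3 - <<'E'
from h import *
c=snap('side','s21.png'); a=c['color'][180:250,210:290,::-1]; cv2.imwrite('pics/s21c.png',cv2.resize(a,None,fx=8,fy=8,interpolation=cv2.INTER_CUBIC))
E
```

```text
t 32.05 pos [0.5617 0.0174 0.0792] quat [ 1.990e-02  9.998e-01 -0.000e+00  1.000e-04] theta 3.1019
[ 0.11 -0.15 -0.49] 0.023373922940497196
5904 [array([552. ,  17.3]), array([71.1, 52.7]), array([88.3])] [0.5425 0.0174 0.06  ]
```

View pics/w21.png

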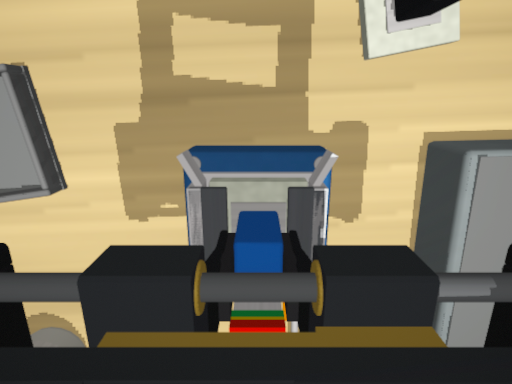

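View pics/s21c.png

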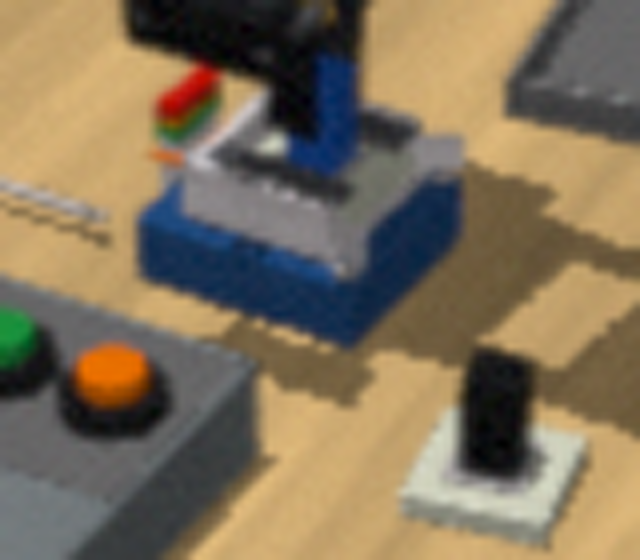

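Seated under the lips. I'll push in 3 mm, then pull.

>>> move_arm(
  rows=[3,0,0,0,0,0,1,0,0,2,0,0,0,1,0,0,2,0,0,0,1,0,0,2,0,0,0,1,0,0,2,0,0,0,1,0,0,2,0,0,0,1,0,0,0,0,0,0,1],
)

```text
time: 32.85
position: [0.5643, 0.0174, 0.0889]
tool_rot: [0.02, 1.0, 0.0, -0.0]
ft_force: [1.7, 0.2, -10.3]
grip_width: 0.0237
```

>>> move_arm(
  rows=[0,0,2,0,0,0,1,0,0,2,0,0,0,1,0,0,0,0,0,0,1,0,0,0,0,0,0,1,0,0,0,0,0,0,1],
)

```text
time: 33.35
position: [0.5643, 0.0174, 0.093]
tool_rot: [0.02, 1.0, 0.0, -0.0]
ft_force: [3.9, 0.2, -14.0]
grip_width: 0.0239
```

```bash
python3 - <<'E'
from h import *
c=wsee('w22.png'); print(c['ob']['ft_force'],c['ob']['grip_width'])
c=snap('side','s22.png'); a=c['color'][180:250,210:290,::-1]; cv2.imwrite('pics/s22c.png',cv2.resize(a,None,fx=8,fy=8,interpolation=cv2.INTER_CUBIC))
E
```

```text
t 33.35 pos [0.5643 0.0174 0.093 ] quat [ 1.990e-02  9.998e-01  0.000e+00 -1.000e-04] theta 3.1018
[  3.88884082   0.20092365 -13.99893655] 0.023921906640901252
```

View pics/s22c.png

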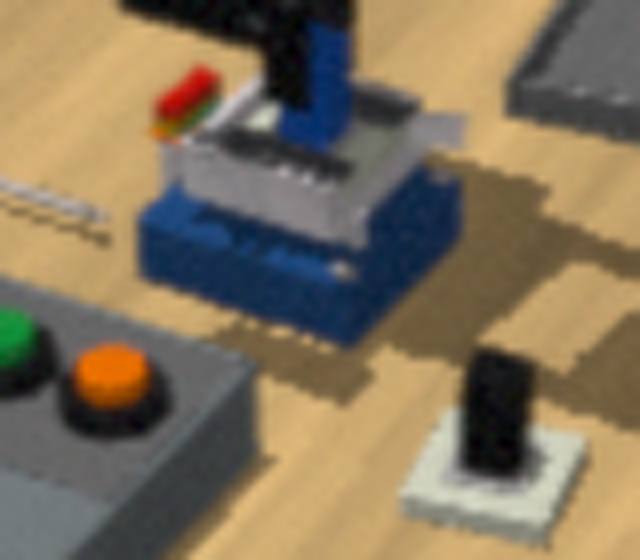

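At 14.0 N the carriage is up about 10 mm, with the pointer beside green. Hold, lower, slide out.

>>> move_arm(
  rows=[0,0,0,0,0,0,1,0,0,0,0,0,0,1,0,0,0,0,0,0,1,0,0,0,0,0,0,1,0,0,0,0,0,0,1,0,0,0,0,0,0,1,0,0,0,0,0,0,1,0,0,0,0,0,0,1,0,0,0,0,0,0,1],
)

```text
time: 34.35
position: [0.5643, 0.0174, 0.0932]
tool_rot: [0.02, 1.0, -0.0, -0.0]
ft_force: [3.5, -0.1, -15.0]
grip_width: 0.0236
```

>>> move_arm(
  rows=[0,0,-4,0,0,0,1,0,0,-4,0,0,0,1,0,0,-4,0,0,0,1,0,0,-2,0,0,0,1,0,0,0,0,0,0,1],
)

```text
time: 34.85
position: [0.5643, 0.0174, 0.0799]
tool_rot: [0.02, 1.0, -0.0, 0.0]
ft_force: [0.3, -0.6, -1.8]
grip_width: 0.0237
```

```bash
python3 - <<'E'
from h import *
c=snap('side','s23.png'); a=c['color'][180:250,210:290,::-1]; cv2.imwrite('pics/s23c.png',cv2.resize(a,None,fx=8,fy=8,interpolation=cv2.INTER_CUBIC))
E
```

```text
(no output)
```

View pics/s23c.png

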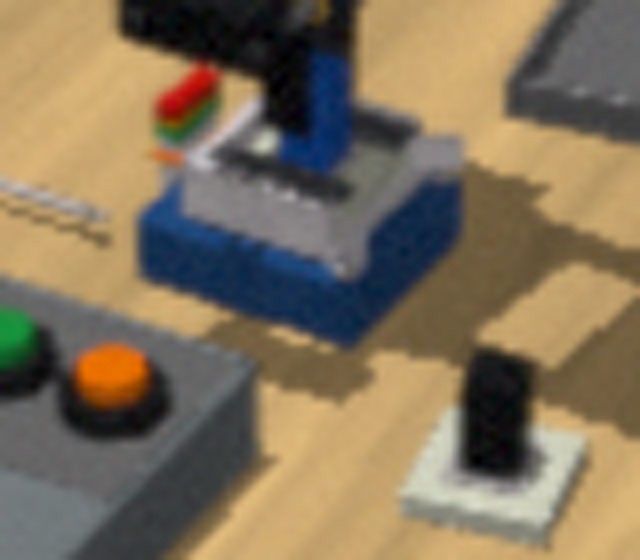

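>>> move_arm(
  rows=[-12,0.5,-0.4,0,0,0,1,-12,0.5,0,0,0,0,1,-12,0.5,0,0,0,0,1,-12,0.5,0,0,0,0,1,-12,0.5,0,0,0,0,1,-12,0.5,0,0,0,0,1,-12,0.5,0,0,0,0,1,-16,0.5,0,0,0,0,1,0,0,25,0,0,0,1],
)

```text
time: 35.8
position: [0.4586, 0.0223, 0.1019]
tool_rot: [0.02, 1.0, 0.001, -0.006]
ft_force: [-0.1, 0.0, -0.3]
grip_width: 0.0237
```

>>> move_arm(
  rows=[8,-47.5,0,0,0,0.021,1,8,-47.5,0,0,0,0.021,1,8,-47.5,0,0,0,0.021,1,8,-47.5,0,0,0,0.021,1,8,-47.5,0,0,0,0.021,1,8,-47.5,0,0,0,0.021,1,8,-47.5,0,0,0,0.021,1,0,0,0,0,0,0,1],
)

```text
time: 36.6
position: [0.5223, -0.3192, 0.1045]
tool_rot: [-0.051, 0.999, -0.004, 0.003]
ft_force: [-0.0, 0.5, -1.4]
grip_width: 0.0235
```

```bash
python3 - <<'E'
from h import *
c=wsee('w24.png'); Z=knobs(c); print(c['ob']['ft_force'],c['ob']['grip_width'])
for a,b in ((.001,.009),(.06,.1)):
  m=(Z[...,2]>a)&(Z[...,2]<b)&(Z[...,0]>.44)
  k,l,s,ce=cv2.connectedComponentsWithStats(m.astype(np.uint8))
  for i in range(1,k):
    if s[i][4]>500: q=l==i; print(a,ce[i].round(),s[i][4],rect(Z[q]),np.median(Z[q],0).round(4))
E
```

```text
t 36.6 pos [ 0.5223 -0.3192  0.1045] quat [-0.0511  0.9987 -0.0039  0.0029] theta 3.2439
[-0.01049333  0.51039797 -1.44092908] 0.023535664417566486
0.001 [303. 186.] 24994 [array([ 518.7, -310.6]), array([ 79.5, 343.8]), array([6.3])] [ 0.5059 -0.2553  0.0043]
0.001 [260. 318.] 943 [array([ 642.3, -309. ]), array([34.1, 55.2]), array([13.9])] [ 0.6433 -0.3078  0.0067]
0.06 [259. 204.] 4994 [array([ 513.3, -320.5]), array([46.9, 60.2]), array([5.7])] [ 0.504  -0.3217  0.0799]
0.06 [127. 215.] 1228 [array([ 528., -409.]), array([24. , 24.6]), array([7.9])] [ 0.5273 -0.4081  0.0642]
```

View pics/w24.png

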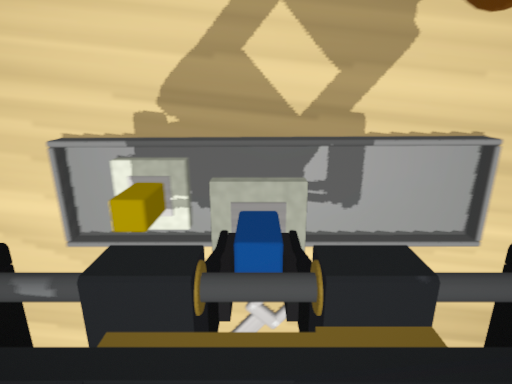

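>>> move_arm(
  rows=[0,6,-25,0,0,0,1,0,0,-20,0,0,0,1,0,0,-10,0,0,0,1,0,0,-6,0,0,0,1,0,0,-1,0,0,0,1,0,0,0,0,0,0,1],
)

```text
time: 37.25
position: [0.5207, -0.3051, 0.0423]
tool_rot: [-0.054, 0.999, -0.0, 0.0]
ft_force: [-1.4, -0.2, -0.5]
grip_width: 0.0238
```

>>> move_arm(
  rows=[0,0,-1,0,0,0,1,0,0,0,0,0,0,1,0,0,0,0,0,0,0.3,0,0,0,0,0,0,0.3,0,0,0,0,0,0,0.3,0,0,0,0,0,0,0.3,0,0,30,0,0,0,0.3,0,0,45,0,0,0,0,0,0,45,0,0,0,0],
)

```text
time: 38.15
position: [0.5197, -0.3046, 0.1614]
tool_rot: [-0.054, 0.999, 0.001, -0.001]
ft_force: [0.3, -1.0, -0.4]
grip_width: 0.0691
```

```bash
python3 - <<'E'
from h import *
c=wsee('w25.png'); print(c['ob']['ft_force'],c['ob']['grip_width'])
E
```

```text
t 38.15 pos [ 0.5197 -0.3046  0.1614] quat [-5.350e-02  9.986e-01  8.000e-04 -8.000e-04] theta 3.2487
[ 0.3334932  -1.0455552  -0.40803105] 0.06914395432827838
```

View pics/w25.png

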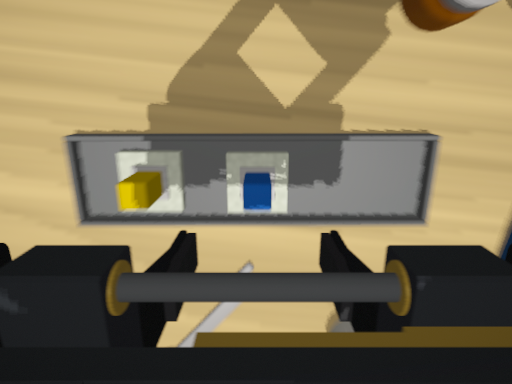

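>>> move_arm(
  rows=[-8,46,8,0,0,0,0,-8,46,8,0,0,0,0,-8,46,8,0,0,0,0,-8,46,8,0,0,0,0,-8,46,8,0,0,0,0,-8,46,4,0,0,0,0,-8,46,0,0,0,0,0,-8,46,0,0,0,0,0,0,46,0,0,0,0,0,0,0,0,0,0,0,0],
)

```text
time: 39.2
position: [0.4551, 0.1137, 0.205]
tool_rot: [-0.057, 0.998, 0.001, 0.0]
ft_force: [0.4, 0.4, 0.4]
grip_width: 0.087
```

```bash
python3 samp.py w26.png
```

```text
t 39.2 pos [0.4551 0.1137 0.205 ] quat [-5.700e-02  9.984e-01  8.000e-04  2.000e-04] theta 3.2557
knob [478.  31.] 875 [array([296.6, 289.2]), array([24.1, 24.8]), array([10.])] 0.059 [141. 170. 139.]
knob [268. 154.] 597 [array([425.1, 119.9]), array([24.1, 23.3]), array([8.2])] 0.0592 [105.  15.  20.]
base [16. 32.] 308 [array([ 340.7, -150.3]), array([22.1, 56.8]), array([79.])] 0.0112 [ 15. 230.  64.]
base [442.  41.] 2672 [array([296.5, 289.3]), array([60.2, 61.4]), array([9.7])] 0.0114 [141. 166. 143.]
base [267. 145.] 2204 [array([425.3, 120.3]), array([60.2, 60.1]), array([8.5])] 0.0115 [ 34.  26. 134.]
base [ 35. 169.] 230 [array([ 481.4, -138.5]), array([56.9,  7. ]), array([13.2])] 0.011 [60.  6. 42.]
```

View pics/w26.png

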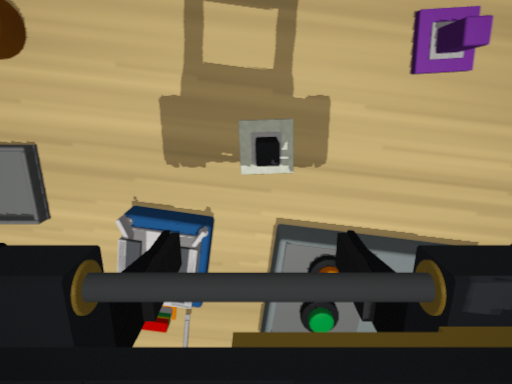

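Black is unmoved at (425.3, 120.3), 8.5°. Blue and yellow stand in the tray. Grasp black.

>>> move_arm(
  rows=[-10,2,-35,0,0,0.034,0,-10,2,-35,0,0,0,0,-9,2,-35,0,0,0,0,0,0,-25,0,0,0,0,0,0,-20,0,0,0,0,0,0,-15,0,0,0,0,0,0,-5,0,0,0,0,0,0,0,0,0,0,0],
)

```text
time: 40.05
position: [0.4274, 0.114, 0.0343]
tool_rot: [-0.07, 0.998, -0.0, -0.001]
ft_force: [-0.1, -0.1, -0.8]
grip_width: 0.087
```

>>> move_arm(
  rows=[-1.5,6,0,0,0,0.008,0,0,0,0,0,0,0,1,0,0,0,0,0,0,1,0,0,0,0,0,0,1,0,0,0,0,0,0,1,0,0,0,0,0,0,1,0,0,0,0,0,0,1,0,0,0,0,0,0,1,0,0,0,0,0,0,1,0,0,0,0,0,0,1,0,0,0,0,0,0,1],
)

```text
time: 41.15
position: [0.4258, 0.1209, 0.0348]
tool_rot: [-0.075, 0.997, -0.0, -0.0]
ft_force: [0.0, 0.1, 0.1]
grip_width: 0.024
```

>>> move_arm(
  rows=[0,0,20,0,0,0,1,0,0,45,0,0,0,1,0,0,5,0,0,0,1,15,-33,0,0,0,-0.063,1,15,-33,0,0,0,-0.063,1,14,-33,0,0,0,-0.064,1,0,0,-20,0,0,0,1,0,0,-7,0,0,0,1,0,0,0,0,0,0,1,0,0,0,0,0,0,1],
)

```text
time: 42.15
position: [0.4688, 0.0227, 0.0775]
tool_rot: [0.02, 1.0, 0.0, -0.001]
ft_force: [-0.3, -0.4, -2.4]
grip_width: 0.0236
```

```bash
python3 held.py w27.png
```

```text
t 42.15 pos [0.4688 0.0227 0.0775] quat [ 1.990e-02  9.998e-01  2.000e-04 -1.000e-03] theta 3.1019
[-0.25 -0.43 -2.42] 0.023596781653254278
4626 [array([460.5,  23. ]), array([60.2, 46. ]), array([88.1])] [0.4506 0.0234 0.0542]
```

View pics/w27.png

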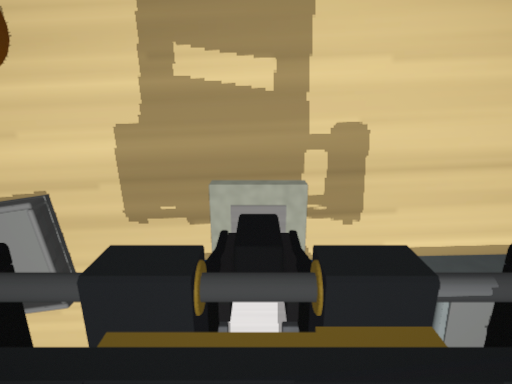

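>>> move_arm(
  rows=[0,-2,0,0,0,0,1,12,-0.5,0,0,0,0,1,12,-0.5,0,0,0,0,1,12,-0.5,0,0,0,0,1,12,-0.5,0,0,0,0,1,0,0,0,0,0,0,1],
)

```text
time: 42.8
position: [0.5211, 0.0175, 0.0781]
tool_rot: [0.02, 1.0, -0.0, 0.002]
ft_force: [-0.1, 0.2, -2.0]
grip_width: 0.0238
```

>>> move_arm(
  rows=[0,1.2,0,0,0,0,1,8,-0.3,0,0,0,0,1,8,-0.3,0,0,0,0,1,8,-0.3,0,0,0,0,1,8,-0.3,0,0,0,0,1,8,-0.3,0,0,0,0,1,4,0,0,0,0,0,1,0,0,0,0,0,0,1],
)

```text
time: 43.6
position: [0.5627, 0.0175, 0.0778]
tool_rot: [0.02, 1.0, -0.0, 0.0]
ft_force: [0.1, -0.8, -1.6]
grip_width: 0.0235
```

```bash
python3 held.py w28.png; python3 - <<'E'
from h import *
c=snap('side','s28.png'); a=c['color'][180:250,210:290,::-1]; cv2.imwrite('pics/s28c.png',cv2.resize(a,None,fx=8,fy=8,interpolation=cv2.INTER_CUBIC))
E
```

```text
t 43.6 pos [0.5627 0.0175 0.0778] quat [ 2.040e-02  9.998e-01 -1.000e-04  4.000e-04] theta 3.1008
[ 0.12 -0.78 -1.56] 0.023549739493148893
5837 [array([552.6,  17.2]), array([71.5, 52.1]), array([87.6])] [0.5442 0.0177 0.0615]
```

View pics/w28.png

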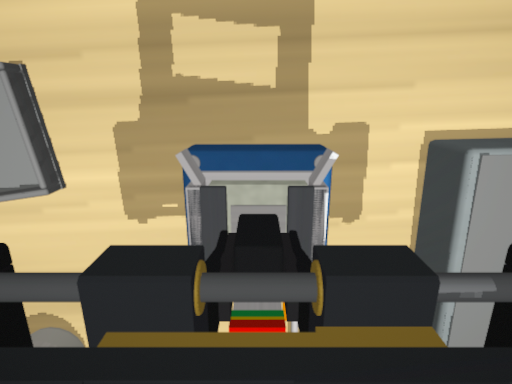

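View pics/s28c.png

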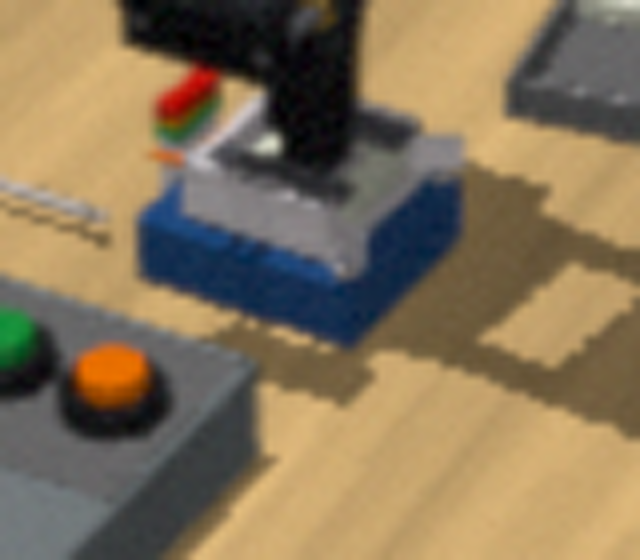

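Seated under the lips with the carriage down. Pull.

>>> move_arm(
  rows=[0,0,2,0,0,0,1,0,0,2,0,0,0,1,0,0,2,0,0,0,1,0,0,2,0,0,0,1,0,0,2,0,0,0,1,0,0,0,0,0,0,1],
)

```text
time: 44.3
position: [0.5611, 0.0177, 0.0873]
tool_rot: [0.02, 1.0, 0.0, -0.001]
ft_force: [0.1, -0.7, -10.5]
grip_width: 0.0235
```

>>> move_arm(
  rows=[0,0,2,0,0,0,1,0,0,2,0,0,0,1,0,0,0,0,0,0,1,0,0,0,0,0,0,1,0,0,0,0,0,0,1],
)

```text
time: 44.8
position: [0.5611, 0.0177, 0.0914]
tool_rot: [0.02, 1.0, 0.0, -0.001]
ft_force: [-0.9, -1.7, -14.1]
grip_width: 0.0237
```

```bash
python3 - <<'E'
from h import *
c=wsee('w29.png'); print(c['ob']['ft_force'],c['ob']['grip_width'])
c=snap('side','s29.png'); a=c['color'][180:250,210:290,::-1]; cv2.imwrite('pics/s29c.png',cv2.resize(a,None,fx=8,fy=8,interpolation=cv2.INTER_CUBIC))
E
```

```text
t 44.8 pos [0.5611 0.0177 0.0914] quat [ 2.040e-02  9.998e-01  1.000e-04 -9.000e-04] theta 3.1009
[ -0.88485087  -1.71715344 -14.07071276] 0.023703789373932978
```

View pics/s29c.png

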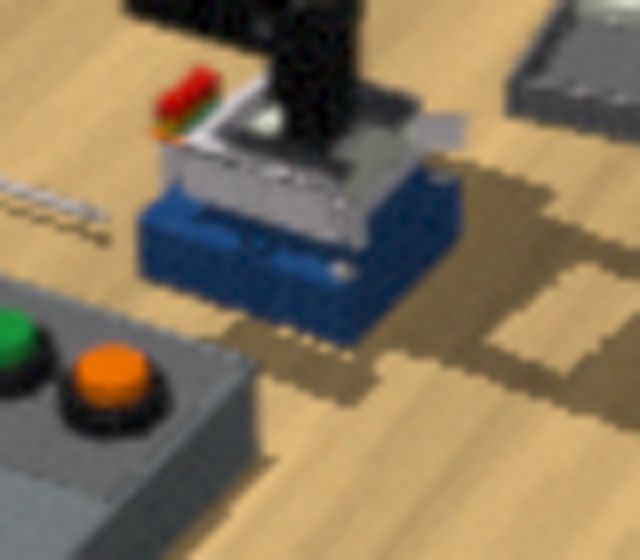

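>>> move_arm(
  rows=[0,0,0,0,0,0,1,0,0,0,0,0,0,1,0,0,0,0,0,0,1,0,0,0,0,0,0,1,0,0,0,0,0,0,1,0,0,0,0,0,0,1,0,0,0,0,0,0,1,0,0,0,0,0,0,1,0,0,0,0,0,0,1],
)

```text
time: 45.8
position: [0.5612, 0.0177, 0.0917]
tool_rot: [0.02, 1.0, 0.0, -0.001]
ft_force: [-2.8, -0.0, -15.4]
grip_width: 0.0236
```

>>> move_arm(
  rows=[0,0,-4,0,0,0,1,0,0,-4,0,0,0,1,0,0,-4,0,0,0,1,0,0,-2,0,0,0,1,0,0,0,0,0,0,1],
)

```text
time: 46.3
position: [0.5653, 0.017, 0.0794]
tool_rot: [0.02, 1.0, -0.001, 0.004]
ft_force: [0.6, 0.4, -2.0]
grip_width: 0.0237
```

Pointer was level with the green band (14 to 15 N) during the hold. Slide black out and take it to the tray.

>>> move_arm(
  rows=[-12,0.5,-1,0,0,0,1,-12,0.5,0,0,0,0,1,-12,0.5,0,0,0,0,1,-12,0.5,0,0,0,0,1,-12,0.5,0,0,0,0,1,-12,0.5,0,0,0,0,1,-12,0.5,0,0,0,0,1,-16,0.5,0,0,0,0,1,0,0,25,0,0,0,1],
)

```text
time: 47.2
position: [0.4564, 0.0225, 0.1]
tool_rot: [0.021, 1.0, 0.001, -0.005]
ft_force: [-0.3, 0.1, -1.8]
grip_width: 0.0236
```

>>> move_arm(
  rows=[9,-46,0,0,0,0.029,1,9,-46,0,0,0,0.029,1,9,-46,0,0,0,0.029,1,9,-46,0,0,0,0.029,1,9,-46,0,0,0,0.029,1,0,0,0,0,0,0,1,0,0,0,0,0,0,1],
)

```text
time: 47.9
position: [0.5064, -0.2094, 0.1017]
tool_rot: [-0.051, 0.999, 0.0, -0.0]
ft_force: [-1.0, 0.1, -1.7]
grip_width: 0.0239
```

```bash
python3 - <<'E'
from h import *
c=wsee('w30.png'); Z=knobs(c); print(c['ob']['ft_force'],c['ob']['grip_width'])
E
```

```text
t 47.9 pos [ 0.5064 -0.2094  0.1017] quat [-5.060e-02  9.987e-01  1.000e-04 -0.000e+00] theta 3.2429
[-0.95691377  0.14668039 -1.72945074] 0.02394717701087206
```

View pics/w30.png

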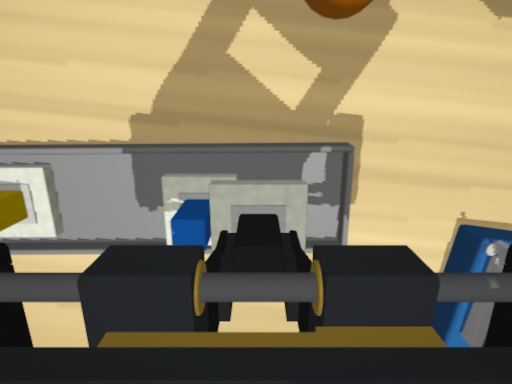

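>>> move_arm(
  rows=[1,0,-25,0,0,0,1,0,0,-20,0,0,0,1,0,0,-10,0,0,0,1,0,0,-6,0,0,0,1,0,0,-1,0,0,0,1,0,0,0,0,0,0,1],
)

```text
time: 48.55
position: [0.5064, -0.2019, 0.0464]
tool_rot: [-0.053, 0.999, 0.003, -0.001]
ft_force: [-6.6, 17.3, 49.4]
grip_width: 0.0252
```

Contact: 49 N. In the last picture blue sits only about 46 mm away (base columns 163–237), so it has been knocked from where I put it and I came down on its base. I'll back straight up and look.

>>> move_arm(
  rows=[0,0,15,0,0,0,1,0,0,30,0,0,0,1,0,0,35,0,0,0,1,0,0,0,0,0,0,1],
)

```text
time: 48.95
position: [0.5101, -0.208, 0.1241]
tool_rot: [-0.053, 0.999, -0.002, 0.003]
ft_force: [0.9, -1.2, -0.9]
grip_width: 0.024
```

```bash
cat > tray.py <<'E'
import sys
from h import *
c=wsee(sys.argv[1]); Z=knobs(c); print(c['ob']['ft_force'],c['ob']['grip_width'])
hsv=cv2.cvtColor(c['color'],cv2.COLOR_RGB2HSV)
for a,b in ((.058,.072),(.0145,.0195),(.08,.2)):
  m=(Z[...,2]>a)&(Z[...,2]<b)&(Z[...,0]>.44)&(Z[...,0]<.60)&(Z[...,1]<-.1)
  m=cv2.morphologyEx(m.astype(np.uint8),cv2.MORPH_OPEN,np.ones((3,3)))
  k,l,s,ce=cv2.connectedComponentsWithStats(m)
  for i in range(1,k):
    if s[i][4]>150: q=l==i; print(a,ce[i].round(),s[i][4],rect(Z[q]),np.median(Z[q],0).round(4),np.median(hsv[q],0))
E
python3 tray.py w31.png; python3 -c "
from h import *
snap('top','top3.png')"
```

```text
t 48.95 pos [ 0.5101 -0.208   0.1241] quat [-0.0533  0.9986 -0.0024  0.0034] theta 3.2482
[ 0.87248852 -1.18040787 -0.90224553] 0.023976226369350255
0.058 [  4. 208.] 252 [array([ 527.3, -398.1]), array([23.6,  5.3]), array([0.2])] [ 0.5291 -0.3975  0.0616] [ 25.  255.  125.5]
0.058 [193. 216.] 979 [array([ 520.2, -256.8]), array([24.1, 23.6]), array([4.5])] [ 0.5192 -0.2565  0.0642] [106. 224. 147.]
0.0145 [ 40. 186.] 2741 [array([ 528.4, -406.4]), array([60.2, 56.8]), array([6.2])] [ 0.5181 -0.3962  0.0167] [ 35.  19. 228.]
0.0145 [194. 181.] 1660 [array([ 521. , -256.4]), array([61.6, 60.1]), array([5.8])] [ 0.5011 -0.2699  0.0165] [ 36.  23. 169.]
0.08 [257. 227.] 9082 [array([ 500.9, -209.8]), array([44.8, 60.3]), array([6.7])] [ 0.4973 -0.2102  0.1064] [ 36.  23. 124.]
0.08 [  5. 260.] 324 [array([ 487.1, -289.8]), array([12.2,  3.2]), array([2.5])] [ 0.4872 -0.2896  0.1964] [90. 18. 15.]
0.08 [508. 261.] 158 [array([ 470.7, -132.5]), array([9.4, 2.6]), array([16.2])] [ 0.4712 -0.1325  0.1943] [90. 18. 15.]
0.08 [ 21. 324.] 637 [array([ 510.6, -286.9]), array([21.6,  2.8]), array([3.6])] [ 0.5104 -0.287   0.197 ] [60. 20. 14.]
0.08 [218. 314.] 631 [array([ 508.1, -222.7]), array([29.5,  5.2]), array([7.8])] [ 0.5129 -0.224   0.1783] [90. 15. 27.]
0.08 [300. 314.] 614 [array([ 504.7, -193.8]), array([29.6,  5.1]), array([4.5])] [ 0.5097 -0.192   0.1782] [100.  15.  26.]
0.08 [498. 324.] 766 [array([ 493.3, -130.1]), array([21.6,  2.8]), array([7.8])] [ 0.4929 -0.1302  0.1966] [75. 18. 14.]
```

View pics/w31.png

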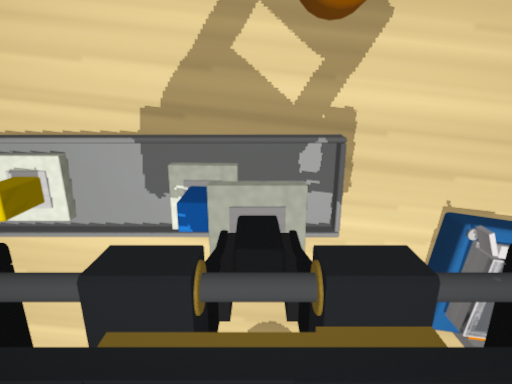

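View pics/top3.png

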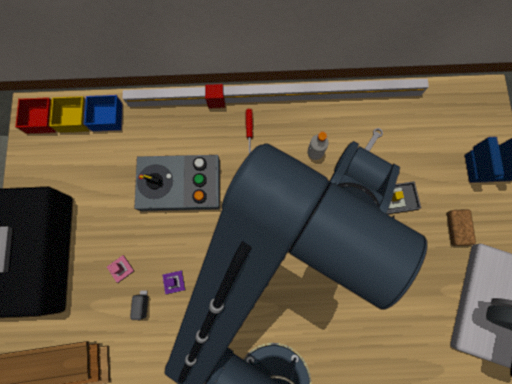

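Blue was knocked to (521, −257) and still stands flat in the tray. The gap between yellow and blue is 92 mm, so I'll set black at y ≈ −332. First a check of how it sits in the grip.

>>> move_arm(
  rows=[4,-41,0,0,0,0,1,4,-41,0,0,0,0,1,4,-41,0,0,0,0,1,0,0,0,0,0,0,1,0,0,0,0,0,0,1],
)

```text
time: 49.55
position: [0.5184, -0.3306, 0.1176]
tool_rot: [-0.051, 0.999, 0.002, -0.002]
ft_force: [-0.0, 0.2, -1.7]
grip_width: 0.0241
```

```bash
python3 tray.py w32.png; python3 - <<'E'
from h import *
ob=robot.get_obs();c=robot.camera('wrist');wristcal(c,ob);Z=knobs(c);p=ob['position']
hsv=cv2.cvtColor(c['color'],cv2.COLOR_RGB2HSV)
m=(abs(Z[...,0]-p[0]+.02)<.03)&(abs(Z[...,1]-p[1])<.032)&(Z[...,2]>.085)&(Z[...,2]<.125)&(hsv[...,2]>90)
A=Z[m]; X=np.c_[A[:,:2]-p[:2],np.ones(len(A))]; s=np.linalg.lstsq(X,A[:,2],rcond=None)[0]; print(len(A),'plane slopes',s, 'rel tcp',s[2]-p[2], np.std(X@s-A[:,2]))
E
```

```text
t 49.55 pos [ 0.5184 -0.3306  0.1176] quat [-0.0513  0.9987  0.0019 -0.0016] theta 3.2443
[-0.04668293  0.24893847 -1.66999755] 0.024079691255731787
0.058 [149. 216.] 1132 [array([ 527.9, -409. ]), array([23.5, 24.6]), array([6.6])] [ 0.5269 -0.4081  0.0642] [ 26. 255. 173.]
0.058 [358. 226.] 1091 [array([ 520.1, -256.9]), array([24.1, 24. ]), array([5.2])] [ 0.519  -0.2577  0.0641] [106. 224. 146.]
0.0145 [484. 170.] 153 [array([ 475.9, -143.8]), array([32.9,  2.7]), array([7.7])] [ 0.4758 -0.144   0.0168] [30.  4. 57.]
0.0145 [172. 190.] 2785 [array([ 528.3, -409.2]), array([59.8, 60.5]), array([5.9])] [ 0.5156 -0.3974  0.0166] [ 35.  23. 170.]
0.0145 [336. 199.] 2806 [array([ 521. , -256.4]), array([61.8, 60.3]), array([5.7])] [ 0.5078 -0.2687  0.0164] [ 35.  18. 217.]
0.08 [257. 233.] 11795 [array([ 506.7, -332.3]), array([52. , 89.2]), array([6.])] [ 0.5042 -0.3329  0.1312] [90. 23. 33.]
0.08 [  6. 260.] 349 [array([ 493.8, -410.7]), array([ 9.7, 13.3]), array([38.7])] [ 0.4955 -0.4127  0.1895] [90. 20. 15.]
0.08 [508. 261.] 161 [array([ 480.2, -255.4]), array([9.8, 2.8]), array([15.2])] [ 0.4808 -0.2555  0.1888] [60. 18. 14.]
0.08 [ 14. 325.] 1260 [array([ 518.3, -410.4]), array([22.5,  3.1]), array([4.7])] [ 0.5175 -0.4104  0.1925] [60. 20. 14.]
0.08 [216. 315.] 730 [array([ 514.6, -346. ]), array([33.9,  5.3]), array([8.1])] [ 0.5202 -0.3474  0.1755] [105.  16.  28.]
0.08 [301. 315.] 723 [array([ 512.4, -316.8]), array([33.1,  5.2]), array([4.3])] [ 0.517  -0.3153  0.1757] [105.  16.  28.]
0.08 [500. 326.] 1000 [array([ 502.7, -253.3]), array([22.4,  2.8]), array([8.8])] [ 0.5024 -0.2534  0.1919] [60. 20. 14.]
4546 plane slopes [ 0.09523859 -0.00504143  0.09930599] rel tcp -0.018475024997055944 0.0023735567170519787
```

View pics/w32.png

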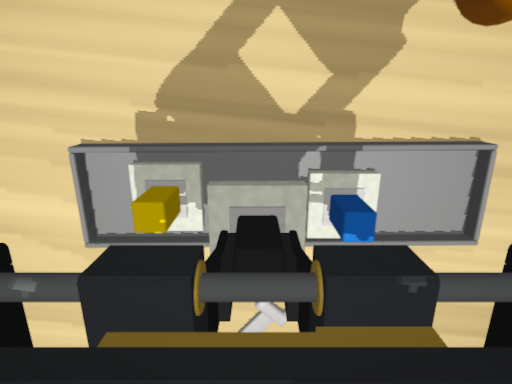

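Black is upright in the grip but has been pushed up about 5 mm. The gap is clear on both sides. Lower gently.

>>> move_arm(
  rows=[2,-1,-25,0,0,0,1,0,0,-25,0,0,0,1,0,0,-15,0,0,0,1,0,0,-8,0,0,0,1,0,0,-2,0,0,0,1,0,0,0,0,0,0,1],
)

```text
time: 50.25
position: [0.5221, -0.3322, 0.0451]
tool_rot: [-0.052, 0.999, -0.0, 0.0]
ft_force: [0.0, 0.1, -1.2]
grip_width: 0.024
```

>>> move_arm(
  rows=[0,0,-3,0,0,0,1,0,0,-2,0,0,0,1,0,0,-1,0,0,0,1,0,0,-1,0,0,0,1,0,0,0,0,0,0,1],
)

```text
time: 50.75
position: [0.5218, -0.3324, 0.0379]
tool_rot: [-0.052, 0.999, -0.0, 0.0]
ft_force: [-0.2, -0.8, -1.3]
grip_width: 0.0235
```

>>> move_arm(
  rows=[0,0,-1,0,0,0,1,0,0,-1,0,0,0,1,0,0,0,0,0,0,1],
)

```text
time: 51.05
position: [0.522, -0.3328, 0.0366]
tool_rot: [-0.052, 0.999, -0.0, 0.0]
ft_force: [-1.2, -0.7, 3.5]
grip_width: 0.0235
```

Touched down gently. Release and lift.

>>> move_arm(
  rows=[0,0,0,0,0,0,0.45,0,0,0,0,0,0,0.45,0,0,0,0,0,0,0.45,0,0,0,0,0,0,0.45,0,0,25,0,0,0,0.45,0,0,45,0,0,0,0.45,0,0,45,0,0,0,0.45,0,0,45,0,0,0,0.45,0,0,0,0,0,0,0.45],
)

```text
time: 51.95
position: [0.5254, -0.3354, 0.2031]
tool_rot: [-0.052, 0.999, -0.005, 0.005]
ft_force: [1.5, -0.0, 0.5]
grip_width: 0.0477
```

```bash
python3 tray.py w33.png; python3 -c "
from h import *
c=snap('side','s33.png')"
```

```text
t 51.95 pos [ 0.5254 -0.3354  0.2031] quat [-0.0523  0.9986 -0.0053  0.0052] theta 3.2462
[ 1.53932027 -0.01579389  0.45406375] 0.04772264754322563
0.058 [185. 178.] 626 [array([ 528.5, -409.3]), array([24. , 24.5]), array([6.])] [ 0.5276 -0.4084  0.0643] [ 25. 255. 154.]
0.058 [263. 179.] 606 [array([ 521., -333.]), array([24.5, 23.4]), array([5.8])] [ 0.5202 -0.3333  0.0642] [90. 12. 25.]
0.058 [340. 186.] 607 [array([ 520.3, -256.6]), array([24. , 24.1]), array([5.])] [ 0.5194 -0.2575  0.0641] [106. 209. 187.]
0.0145 [197. 164.] 1855 [array([ 528.9, -409.3]), array([59.6, 60.3]), array([5.8])] [ 0.5178 -0.3998  0.0166] [ 34.  24. 149.]
0.0145 [263. 165.] 2029 [array([ 520.9, -333.3]), array([59.6, 60. ]), array([6.])] [ 0.5127 -0.3349  0.0165] [ 35.  20. 151.]
0.0145 [327. 170.] 1764 [array([ 520.9, -256.4]), array([61. , 60.2]), array([5.6])] [ 0.5083 -0.2673  0.0165] [ 35.  20. 205.]
```

View pics/w33.png

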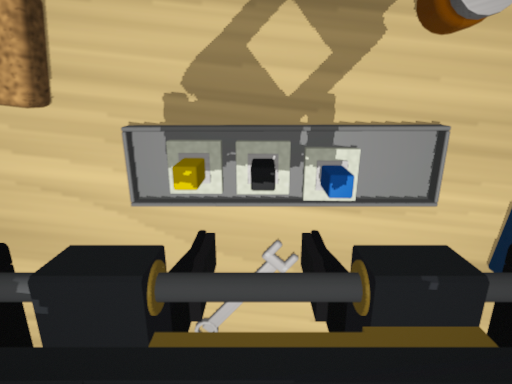

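View pics/s33.png

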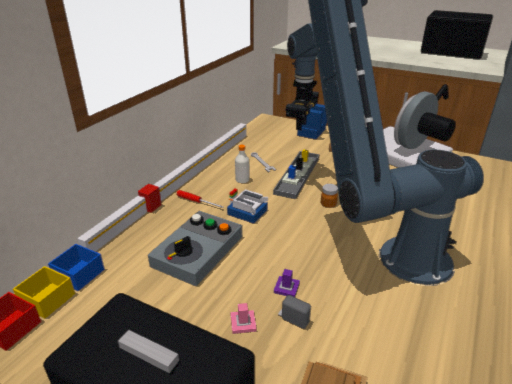

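All three stand flat in the tray: yellow (188,170), black (263,172), blue (336,180). Go to the green key.

>>> move_arm(
  rows=[6,45,0,0,0,0,1,6,45,0,0,0,0,1,6,45,0,0,0,0,1,6,45,0,0,0,0,1,6,45,0,0,0,0,1,6,45,0,0,0,0,1,7,45,0,0,0,0,1,7,45,0,0,0,0,1,7,45,0,0,0,0,1,7,45,-20,0,0,0,1,7,45,-40,0,0,0,1,7,42,-40,0,0,0,1],
)

```text
time: 53.25
position: [0.5965, 0.1925, 0.106]
tool_rot: [-0.052, 0.999, -0.0, -0.001]
ft_force: [0.6, -0.5, 0.4]
grip_width: 0.0002
```

>>> move_arm(
  rows=[0,0,0,0,0,0,1,0,0,0,0,0,0,1],
)

```text
time: 53.45
position: [0.5952, 0.1911, 0.1054]
tool_rot: [-0.053, 0.999, -0.0, -0.003]
ft_force: [-0.2, -1.2, 0.2]
grip_width: 0.0005
```

```bash
python3 - <<'E'
from h import *
c=wsee('w34.png'); print(c['ob']['ft_force'],c['ob']['grip_width'])
for nm,lo,hi in [('orange',(8,150,60),(18,255,255)),('green',(50,120,60),(80,255,255))]:
    for ce,s,m in blobs(c,lo,hi,30):
        P=cloud(c,m); 
        if len(P): print(nm,ce.round(1),s,'med',np.median(P,0).round(4),rect(P))
E
```

```text
t 53.45 pos [0.5952 0.1911 0.1054] quat [-5.320e-02  9.986e-01 -5.000e-04 -3.300e-03] theta 3.248
[-0.16105544 -1.23103026  0.16370914] 0.0005204928324659424
orange [283.  159.5] [ 261  137   45   46 1623] med [0.5499 0.2015 0.071 ] [array([552., 202.]), array([30.3, 27.9]), array([11.])]
orange [ 28.1 220. ] [  0 209  48  34 428] med [0.616  0.0236 0.0481] [array([634.1,   5.3]), array([37.9, 77.2]), array([33.3])]
orange [ 21.5 238.6] [ 10 233  17  17  33] med [0.6228 0.0315 0.0652] [array([624.7,  30.2]), array([14.6,  7.3]), array([36.1])]
green [274.4 228.5] [252 214  41  36 846] med [0.595  0.2024 0.0709] [array([582.7, 203.3]), array([27.3, 48.5]), array([83.5])]
green [ 22.3 232.5] [  0 225  35  22 178] med [0.6216 0.0289 0.0582] [array([621.9,  22.7]), array([26.3,  9.7]), array([64.1])]
```

View pics/w34.png

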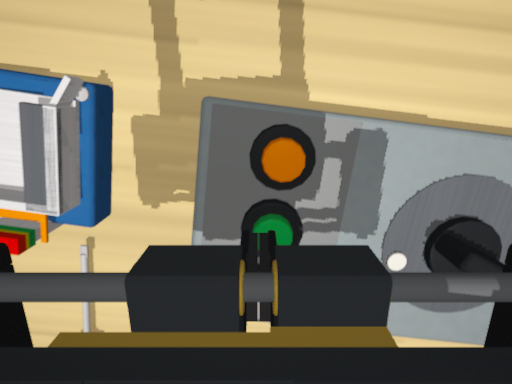

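>>> move_arm(
  rows=[7,11,-10,0,0,0,1,0,0,-10,0,0,0,1,0,0,0,0,0,0,1,0,0,0,0,0,0,1],
)

```text
time: 53.9
position: [0.6044, 0.201, 0.0885]
tool_rot: [-0.052, 0.999, -0.0, -0.0]
ft_force: [-0.1, -0.6, -0.3]
grip_width: 0.0004
```

>>> move_arm(
  rows=[-2,1,-10,0,0,0,1,0,0,-5,0,0,0,1,0,0,-3,0,0,0,1,0,0,-2,0,0,0,1,0,0,-2,0,0,0,1,0,0,-2,0,0,0,1,0,0,0,0,0,0,1,0,0,0,0,0,0,1],
)

```text
time: 54.7
position: [0.6019, 0.2025, 0.0663]
tool_rot: [-0.052, 0.999, -0.0, -0.001]
ft_force: [-4.8, -1.7, 11.6]
grip_width: 0.0006
```

```bash
python3 - <<'E'
from h import *
c=wsee('w35.png'); print(c['ob']['ft_force'],c['ob']['grip_width'])
for nm,lo,hi in [('green',(50,120,40),(80,255,255))]:
    for ce,s,m in blobs(c,lo,hi,10,(200,190,330,300)):
        P=cloud(c,m); 
        if len(P): print(nm,ce.round(1),s,'med',np.median(P,0).round(4),rect(P))
E
```

```text
t 54.7 pos [0.6019 0.2025 0.0663] quat [-5.230e-02  9.986e-01 -2.000e-04 -5.000e-04] theta 3.2462
[-4.78276317 -1.69630689 11.63460587] 0.0005574137877681136
green [255.3 235.6] [232 222  49  47 543] med [0.5925 0.2008 0.0646] [array([583.3, 198.8]), array([37.3, 27.4]), array([6.9])]
```

View pics/w35.png

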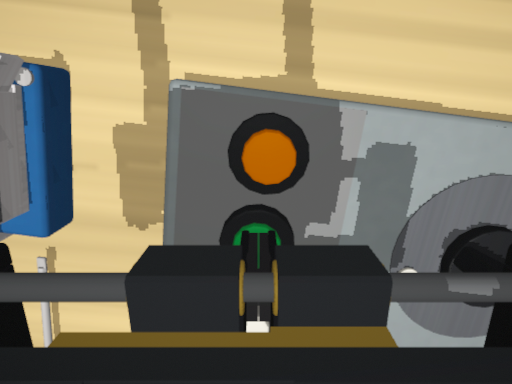

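The green key's rim is at 0.0646 (it was 0.071), so it is fully down. I'll rise clear and make a last check.

>>> move_arm(
  rows=[0,0,20,0,0,0,1,0,0,45,0,0,0,1,-10,-10,45,0,0,0,1,-10,-10,40,0,0,0,1,-10,-10,30,0,0,0,1,0,0,0,0,0,0,1,0,0,0,0,0,0,1],
)

```text
time: 55.45
position: [0.5731, 0.1727, 0.2453]
tool_rot: [-0.052, 0.999, 0.0, 0.001]
ft_force: [0.8, -0.3, -0.8]
grip_width: 0.0006
```

```bash
python3 - <<'E'
from h import *
c=wsee('w36.png'); print(c['ob']['ft_force'].round(1))
a=snap('top','top4.png'); b=snap('side','s36.png')
cv2.imwrite('pics/fin.png',np.hstack([cv2.resize(a['color'][110:300,90:430,::-1],(400,224)),cv2.resize(b['color'][100:340,130:400,::-1],(400,356))[:224]]))
cv2.imwrite('pics/fin.png',cv2.resize(b['color'][130:330,130:360,::-1],None,fx=3,fy=3,interpolation=cv2.INTER_CUBIC)[:600])
cv2.imwrite('pics/fint.png',cv2.resize(a['color'][90:310,90:430,::-1],None,fx=2.3,fy=2.3,interpolation=cv2.INTER_CUBIC))
E
```

```text
t 55.45 pos [0.5731 0.1727 0.2453] quat [-5.190e-02  9.987e-01  2.000e-04  1.300e-03] theta 3.2453
[ 0.8 -0.3 -0.8]
```

View pics/fin.png

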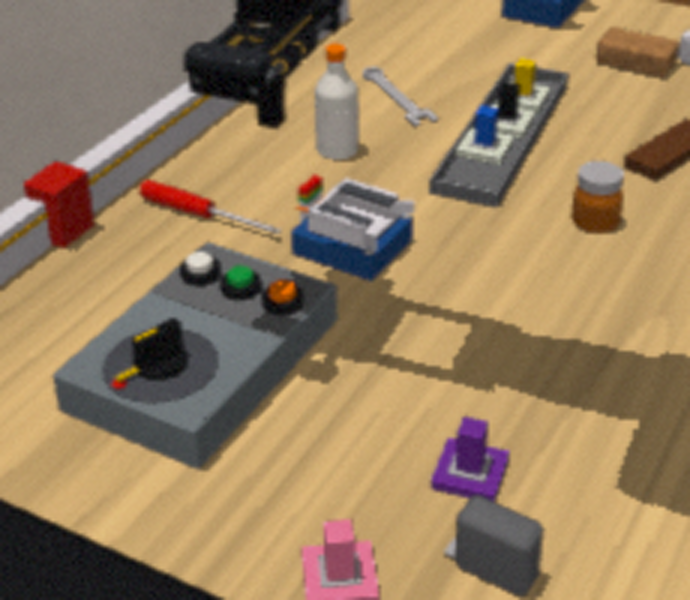

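View pics/fint.png

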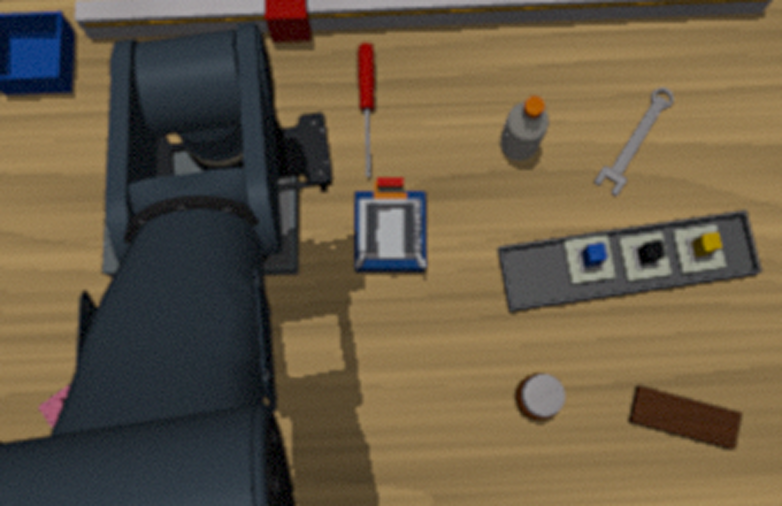

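View pics/w36.png

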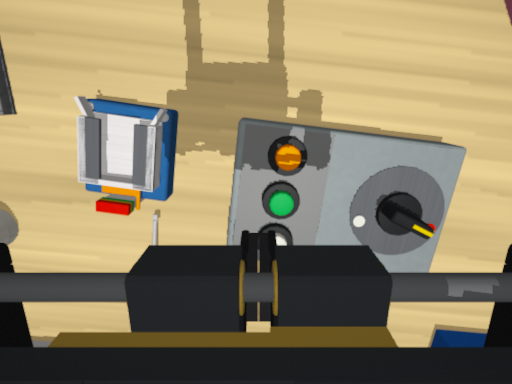

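The last views show all three samples standing in the tray, the dial pointer on the red dot (118,383 in the side crop), the keys up, the rig empty and the bystanders in place. Handing in.

```bash
python3 -c "
from h import *
print(robot.hand_in())"
```

```text
the job is handed in; nothing more can be done
None
```

The job is done and handed in at about 55 s, with one hard contact along the way. There was no red sample on the bench, so I tested yellow, blue and black in that order.

- **Dial and keys:** I turned the dial clockwise, the shorter way, onto the red dot. I then pressed white and orange, and green at the end. After each press the key's rim measured about 6 mm lower, so each went fully down.
- **Pulls:** Each sample slid in under the lips and was raised about 10 mm, at 14 to 15 N. The pointer stood beside the green band for over a second and never came near red.
- **Hard contact:** While I was testing black, blue was knocked about 5 cm along the tray, and I missed it in one picture. I lowered black onto the edge of blue's base with about 49 N at the wrist. I backed off straight away, re-measured, and set black in the free gap between yellow and blue. I can't tell whether that contact counts against the 40 N limit. It went through the held sample, not the arm or the gripper's body.
- **Final check:** All three samples stand flat inside the tray limits. The pointer is on the red dot, the keys are up, the rig is empty and the carriage is down. The bystanders in view and the look-alikes have not moved, and the robot is touching nothing.

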